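# Rebuild a battery pack: bad cell out, sound cells in

## Task

Rebuild this battery pack: first lift the swollen grey cell out of the middle of the black pack tray and stand it in the steel box, then stand the three blue cells in the tray's three slots, down on its floor, so that the red and black poles alternate from cell to cell, with a red pole beside the tray's red terminal post and a black pole beside its black post. Keep the cells upright and set them down without dropping them. Leave the green cell, the multimeter and the solder reel where they are.

Things in the scene. Friction and masses are not known exactly. Their poses are not given: they have to be found in the camera images.
- blue_cell_1: Dark blue upright cell with paler bands, 58 mm wide (x), 26 thick (y), 74 tall (poles to 79), 0.2-0.3 kg. On top: plus pole (red pad) at one end, minus pole (black pad) at the other, 34 mm apart. Origin: on the underside, straight below the PLUS pole; x points from minus to plus, so the underside's middle is 17 mm along -x; z up. Interchangeable.
- blue_cell_2: Dark blue upright cell with paler bands, 58 mm wide (x), 26 thick (y), 74 tall (poles to 79), 0.2-0.3 kg. On top: plus pole (red pad) at one end, minus pole (black pad) at the other, 34 mm apart. Origin: on the underside, straight below the PLUS pole; x points from minus to plus, so the underside's middle is 17 mm along -x; z up. Interchangeable.
- blue_cell_3: Dark blue upright cell with paler bands, 58 mm wide (x), 26 thick (y), 74 tall (poles to 79), 0.2-0.3 kg. On top: plus pole (red pad) at one end, minus pole (black pad) at the other, 34 mm apart. Origin: on the underside, straight below the PLUS pole; x points from minus to plus, so the underside's middle is 17 mm along -x; z up. Interchangeable.
- swollen_cell: Bad cell in a plain grey wrap, 58 mm wide (x), 26 thick (y) at foot and lid, bulging to 34 at half height, 74 tall (poles to 79); narrow ends flat; 0.2-0.3 kg. Starts standing in the tray's middle slot. Origin: middle of the underside; x towards its plus (red) pole; z up. Its polarity does not matter in the box.
- pack_tray: Black tray fixed to the bench, 74 (x) by 118 mm (y); origin: middle of the underside, z up. Floor 4 mm thick; walls and two ribs 22 high, 4 thick, tops rounded. Three slots centred at x = 0, y = -38, 0, +38 mm, each 66 (x) by 34 mm (y) inside: a cell stands in it with its wide side along the tray's x, either way round, 4 mm play on each side.
- red_post: Fixed red block 24 x 24 x 20 mm with a brass stud to 32 mm; origin: middle of its underside. Stands outside one end wall of the tray, at x = +17, y = +71 mm of the tray's frame or at x = -17, y = -71 mm; a like black post stands at the other of these places. A cell in the end slot has one pole (at x = +17 or -17) next to that post.
- steel_box: Open steel box with a yellow rim, fixed to the bench: 170 mm (x) by 130 mm (y) by 45 mm high, walls and floor 3 mm; origin in the middle of its underside, z up. Empty at the start.
- green_cell: Bystander: slimmer cell in a green wrap, 58 mm wide (x), 20 mm thick (y), 74 mm tall, standing among the blue cells. Origin: middle of its underside. Leave it alone.
- multimeter: Bystander: dark multimeter lying on its back beyond the cells, 150 mm (x) by 76 mm (y), 45 mm high over its dial. Origin: middle of its underside. Leave it alone.
- solder_reel: Bystander: blue reel of solder on its flange, 62 mm across, 46 mm high. Origin: middle of its underside. Leave it alone.
There are look-alikes about, which are no part of the job. Leave any orange look-alike of the blue_cell_1 alone.

How it is judged:
On the way:
1. the swollen cell stands in the steel box, let go, before any blue cell is in the tray (x of swollen_cell in the frame of steel_box between -0.08 and 0.08 m and y of swollen_cell in the frame of steel_box between -0.06 and 0.06 m and z of swollen_cell in the frame of steel_box below 0.01 m and angle between swollen_cell's own z axis and vertical below 0.1 rad and contact force between swollen_cell and the fingers below 0.3 N and horizontal distance between each of blue_cell_1, blue_cell_2, blue_cell_3 and pack_tray above 0.09 m), for 0.2 s.
At the end, for the whole second after the job is handed in: Each slot holds one upright blue cell on the tray floor (within 10 mm in y, foot below 9 mm, tilt under 0.1 rad); beside the red post is a plus pole, over 9 mm to the post's side; poles alternate from there; the swollen cell stands upright on the steel box's floor; all cells at rest (((y of red_post in the frame of pack_tray above 0 m and ((x of blue_cell_1 in the frame of pack_tray above 0.009 m and y of blue_cell_1 in the frame of pack_tray between 0.028 and 0.048 m and z of blue_cell_1 in the frame of pack_tray below 0.009 m and angle between blue_cell_1's own z axis and vertical below 0.1 rad) or (x of blue_cell_2 in the frame of pack_tray above 0.009 m and y of blue_cell_2 in the frame of pack_tray between 0.028 and 0.048 m and z of blue_cell_2 in the frame of pack_tray below 0.009 m and angle between blue_cell_2's own z axis and vertical below 0.1 rad) or (x of blue_cell_3 in the frame of pack_tray above 0.009 m and y of blue_cell_3 in the frame of pack_tray between 0.028 and 0.048 m and z of blue_cell_3 in the frame of pack_tray below 0.009 m and angle between blue_cell_3's own z axis and vertical below 0.1 rad)) and ((x of blue_cell_1 in the frame of pack_tray below -0.009 m and y of blue_cell_1 in the frame of pack_tray between -0.01 and 0.01 m and z of blue_cell_1 in the frame of pack_tray below 0.009 m and angle between blue_cell_1's own z axis and vertical below 0.1 rad) or (x of blue_cell_2 in the frame of pack_tray below -0.009 m and y of blue_cell_2 in the frame of pack_tray between -0.01 and 0.01 m and z of blue_cell_2 in the frame of pack_tray below 0.009 m and angle between blue_cell_2's own z axis and vertical below 0.1 rad) or (x of blue_cell_3 in the frame of pack_tray below -0.009 m and y of blue_cell_3 in the frame of pack_tray between -0.01 and 0.01 m and z of blue_cell_3 in the frame of pack_tray below 0.009 m and angle between blue_cell_3's own z axis and vertical below 0.1 rad)) and ((x of blue_cell_1 in the frame of pack_tray above 0.009 m and y of blue_cell_1 in the frame of pack_tray between -0.048 and -0.028 m and z of blue_cell_1 in the frame of pack_tray below 0.009 m and angle between blue_cell_1's own z axis and vertical below 0.1 rad) or (x of blue_cell_2 in the frame of pack_tray above 0.009 m and y of blue_cell_2 in the frame of pack_tray between -0.048 and -0.028 m and z of blue_cell_2 in the frame of pack_tray below 0.009 m and angle between blue_cell_2's own z axis and vertical below 0.1 rad) or (x of blue_cell_3 in the frame of pack_tray above 0.009 m and y of blue_cell_3 in the frame of pack_tray between -0.048 and -0.028 m and z of blue_cell_3 in the frame of pack_tray below 0.009 m and angle between blue_cell_3's own z axis and vertical below 0.1 rad))) or (y of red_post in the frame of pack_tray below 0 m and ((x of blue_cell_1 in the frame of pack_tray below -0.009 m and y of blue_cell_1 in the frame of pack_tray between 0.028 and 0.048 m and z of blue_cell_1 in the frame of pack_tray below 0.009 m and angle between blue_cell_1's own z axis and vertical below 0.1 rad) or (x of blue_cell_2 in the frame of pack_tray below -0.009 m and y of blue_cell_2 in the frame of pack_tray between 0.028 and 0.048 m and z of blue_cell_2 in the frame of pack_tray below 0.009 m and angle between blue_cell_2's own z axis and vertical below 0.1 rad) or (x of blue_cell_3 in the frame of pack_tray below -0.009 m and y of blue_cell_3 in the frame of pack_tray between 0.028 and 0.048 m and z of blue_cell_3 in the frame of pack_tray below 0.009 m and angle between blue_cell_3's own z axis and vertical below 0.1 rad)) and ((x of blue_cell_1 in the frame of pack_tray above 0.009 m and y of blue_cell_1 in the frame of pack_tray between -0.01 and 0.01 m and z of blue_cell_1 in the frame of pack_tray below 0.009 m and angle between blue_cell_1's own z axis and vertical below 0.1 rad) or (x of blue_cell_2 in the frame of pack_tray above 0.009 m and y of blue_cell_2 in the frame of pack_tray between -0.01 and 0.01 m and z of blue_cell_2 in the frame of pack_tray below 0.009 m and angle between blue_cell_2's own z axis and vertical below 0.1 rad) or (x of blue_cell_3 in the frame of pack_tray above 0.009 m and y of blue_cell_3 in the frame of pack_tray between -0.01 and 0.01 m and z of blue_cell_3 in the frame of pack_tray below 0.009 m and angle between blue_cell_3's own z axis and vertical below 0.1 rad)) and ((x of blue_cell_1 in the frame of pack_tray below -0.009 m and y of blue_cell_1 in the frame of pack_tray between -0.048 and -0.028 m and z of blue_cell_1 in the frame of pack_tray below 0.009 m and angle between blue_cell_1's own z axis and vertical below 0.1 rad) or (x of blue_cell_2 in the frame of pack_tray below -0.009 m and y of blue_cell_2 in the frame of pack_tray between -0.048 and -0.028 m and z of blue_cell_2 in the frame of pack_tray below 0.009 m and angle between blue_cell_2's own z axis and vertical below 0.1 rad) or (x of blue_cell_3 in the frame of pack_tray below -0.009 m and y of blue_cell_3 in the frame of pack_tray between -0.048 and -0.028 m and z of blue_cell_3 in the frame of pack_tray below 0.009 m and angle between blue_cell_3's own z axis and vertical below 0.1 rad)))) and x of swollen_cell in the frame of steel_box between -0.08 and 0.08 m and y of swollen_cell in the frame of steel_box between -0.06 and 0.06 m and z of swollen_cell in the frame of steel_box below 0.01 m and angle between swollen_cell's own z axis and vertical below 0.1 rad and linear speed of each of blue_cell_1, blue_cell_2, blue_cell_3, swollen_cell below 0.02 m/s); the robot touches nothing.
It fails at once if a cell is tipped over (more than 0.9 rad) (angle between any of blue_cell_1, blue_cell_2, blue_cell_3, swollen_cell's own z axis and vertical above 0.9 rad).
It fails at once if a cell is dropped (falls freely by more than about 25 mm) or thrown ((linear speed of blue_cell_1 above 0.7 m/s and contact force between blue_cell_1 and the fingers below 0.2 N) or (linear speed of blue_cell_2 above 0.7 m/s and contact force between blue_cell_2 and the fingers below 0.2 N) or (linear speed of blue_cell_3 above 0.7 m/s and contact force between blue_cell_3 and the fingers below 0.2 N) or (linear speed of swollen_cell above 0.7 m/s and contact force between swollen_cell and the fingers below 0.2 N)).
It fails at once if the green cell, the multimeter or the solder reel is moved by more than 25 mm (distance of any of green_cell, multimeter, solder_reel from where it was at the start of the episode above 0.025 m).
It also fails if it takes over 122 s, if anything falls off the work surface, if the arm or the gripper's body presses on something with over 40 N, if the wrist force passes 120 N, or if a joint passes its speed limit or range.

## Robot

A 6-joint arm with a two-finger parallel gripper is mounted at the origin on the work surface. World frame = base frame: x ahead of the robot, y to its left, z up, the work surface at z = 0. Lengths are in m, angles in rad, forces in N, time in s.
With the tool pointing down it reaches from about 0.35 to 0.975 m from the base axis. Payload 4.9 kg.
Tool frame: the origin (TCP) lies midway between the tips of the shut fingers; the grasp point (between the pads) lies behind it (manip.grasp_offset is the y of the grasp point in the tool frame, in m); y points along the fingers, z is the direction in which the jaws open and shut, and the axes are right-handed (so a half turn about y gives the same grasp; the last joint's range is limited). The gripper opens to 85 mm and grips with 20 to 120 N. Pads are 22 mm wide; open, the fingers measure 114 mm over their backs; the gripper's body (76 mm by 85 mm) begins 54 mm behind the grasp point. The pads swing forward as they close: fully open they stand 13 mm farther back than shut.
Start: joints at [-1.459, 0.053, 1.613, -0, 1.476, -0.119], TCP at [0.143, -0.608, 0.231] pointing down, gripper open.
Joint ranges: [-3.01, 3.01], [-1.01, 2.22], [0.06, 2.58], [-1.02, 4.17], [0.09, 2.62], [-3.14, 3.14]. Speed limits (rad/s): [2.57, 2.57, 3.14, 3.14, 3.14, 3.14].

## Interface

Orientations are given as a unit quaternion [w, x, y, z].
In Python, from plant import manip gives the robot as it stands. The module is installed in compiled form; this text tells all that it offers.
- The arm moves only by the shell command python3 -m jog 'ROWS'. ROWS is a JSON object of lists of equal length, an entry for each row: "offset": the shift along the world's x, y, z in units of 50 mm (1.0 is 50 mm), a list of three; "angular": the turn, a rotation vector about the world's x, y, z in units of 6 degrees (1.0 is 6 degrees), a list of three; "jaw": the finger opening in mm, from 0 to 85.4. In form: {"offset": [[tx, ty, tz], ...], "angular": [[ax, ay, az], ...], "jaw": [jaw, ...]}. A call has 1 to 12 rows; each row shifts and turns the commanded pose from where the row before left it; what a row does not reach is not made up. A row lasts 1/10 s, in which the tool goes at most 50 mm and 8.59 degrees, less where a joint would pass 70% of its speed; a pose out of reach is approached as far as the arm can. A call is refused whole if a number of a shift passes 1 or a number of a turn 1, either way. A call with a gripper value outside its range is refused whole. The fingers move at their own pace and stop on an object; the grip force is fixed at half the most. Time passes only in rows, so rows that do not move let the fingers close. It gives the time, the measured TCP pose, the force and the opening at its end, in the units of the state.
- manip.state(): the state, without advancing time (a new reading comes with each control period).
- manip.grab_frame(name): name is "side" or "top"; returns the picture (420x560x3 uint8, blue, green, red); there is no depth.
- manip.camera_model(name): a dict with "fx", "fy", "cx", "cy" (pixels), "rvec" (rotation vector, rad) and "tvec" (3), from world to camera coordinates, as OpenCV has them. Camera axes: x right, y down, z forward; pixel columns grow to the right and rows downward; lengths in m; the calibration is good to about 2 mm. A picture is of the moment at which its call begins. camera_model takes no time and is no camera call.
- manip.job_done(): hands the job in, once; it reports no verdict.
The state is a dict: "time": time; "joint_pos": joint angles; "joint_vel": joint speeds; "joint_efforts": joint torques, N m; "tool_pos": TCP position; "tool_rot": TCP orientation; "contact_force": force on the tool from outside, world axes, zero at the start; "ft_torque": the same for the moment, N m; "gripper_width": opening from 0.0 (shut) to 1.0 (fully open).
Only numpy, scipy, OpenCV 4.12 (cv2) and the standard library are available. Lean on these libraries where they do the work, as an engineer would, in place of code of your own. Each camera call takes 0.05 s, during which the arm holds its last target.

## Working session

There is one attempt and no reset: what is moved stays moved. The work goes in short steps, Python scripts to look and compute and a shell command to move; the robot and the scene stay as the last step left them, time stands still between calls to the robot, and variables do not carry over. Pictures are saved under pics/ and viewed, and the job is handed in when it is done.

```bash
mkdir -p pics
cat > h.py <<'E'
import numpy as np,cv2
from plant import manip
def cam(n):
    m=manip.camera_model(n);K=np.array([[m['fx'],0,m['cx']],[0,m['fy'],m['cy']],[0,0,1.]])
    R=cv2.Rodrigues(np.array(m['rvec'],float))[0];t=np.array(m['tvec'],float).ravel();return K,R,t
def ray(n,u,v,z):
    K,R,t=cam(n);d=R.T@np.linalg.inv(K)@np.array([u,v,1.]);c=-R.T@t
    return c+d*(z-c[2])/d[2]
def proj(n,p):
    K,R,t=cam(n);q=K@(R@np.array(p,float)+t);return q[:2]/q[2]
E
python3 - <<'E'
from h import *
for n in("side","top"):
    im=manip.grab_frame(n);cv2.imwrite(f"pics/{n}0.png",im)
    K,R,t=cam(n);print(n,K[0,0],-R.T@t,R[2])
print(manip.state(),manip.grasp_offset)
E
```

```text
side 533.1025062673921 [ 0.55107226 -0.82206256  0.80789051] [ 0.07620058  0.71711992 -0.69277161]
top 506.7365617762605 [4.33407320e-01 3.63662508e-04 1.24134759e+00] [ 0.1416232  -0.02610785 -0.9895763 ]
{'time': 0.1, 'joint_pos': array([-1.45898993e+00,  5.33613254e-02,  1.61416154e+00,  1.54315041e-05,
        1.47598725e+00, -1.19012246e-01]), 'joint_vel': array([-1.84036330e-03, -1.63527008e-03, -4.30347480e-03, -9.28484132e-05,
        1.18863350e-03,  1.69431530e-04]), 'joint_efforts': array([ 3.78733539e-04, -3.94903994e+01, -3.71364462e+01, -1.28760385e-04,
        3.90206536e-03,  6.89695000e-06]), 'tool_pos': array([ 0.14291809, -0.60786285,  0.23013935]), 'tool_rot': array([ 0.08143299, -0.08141725,  0.70308056, -0.70172475]), 'contact_force': array([ 0.07650994, -0.91849617,  0.02652642]), 'ft_torque': array([ 0.03088013, -0.01964717,  0.01603511]), 'gripper_width': 1.0054977343473561} -0.0187
```

View pics/side0.png

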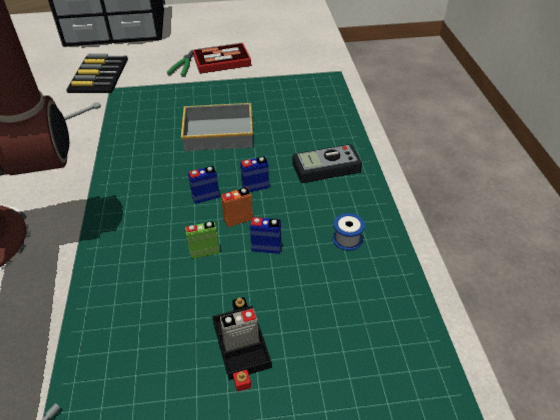

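View pics/top0.png

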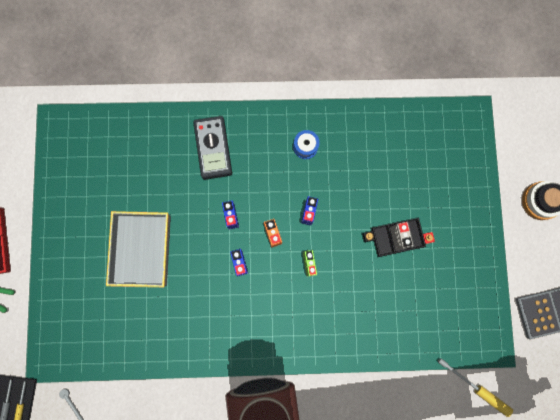

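Run:
```python
import cv2,numpy as np
t=cv2.imread('pics/top0.png');s=cv2.imread('pics/side0.png')
a=cv2.resize(t[190:285,210:330],(600,475),interpolation=cv2.INTER_CUBIC)
b=cv2.resize(t[205:270,355:445],(630,455),interpolation=cv2.INTER_CUBIC)
cv2.imwrite('pics/c1.png',a);cv2.imwrite('pics/c2.png',b)
cv2.imwrite('pics/c3.png',cv2.resize(s[150:262,180:292],(600,600),interpolation=cv2.INTER_CUBIC))
cv2.imwrite('pics/c4.png',cv2.resize(s[290:395,200:285],(486,600),interpolation=cv2.INTER_CUBIC))
```

```text
(no output)
```

View pics/c1.png

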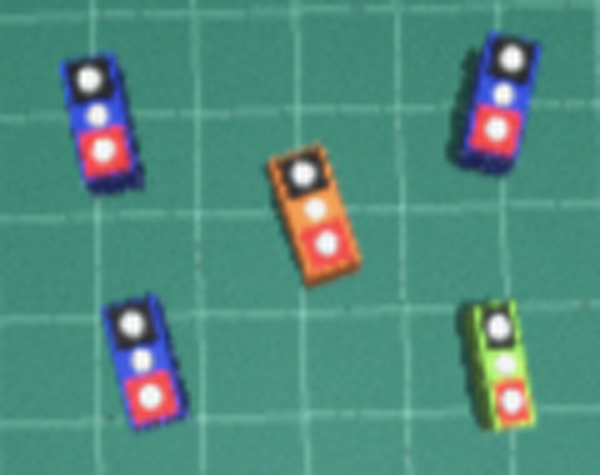

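View pics/c2.png

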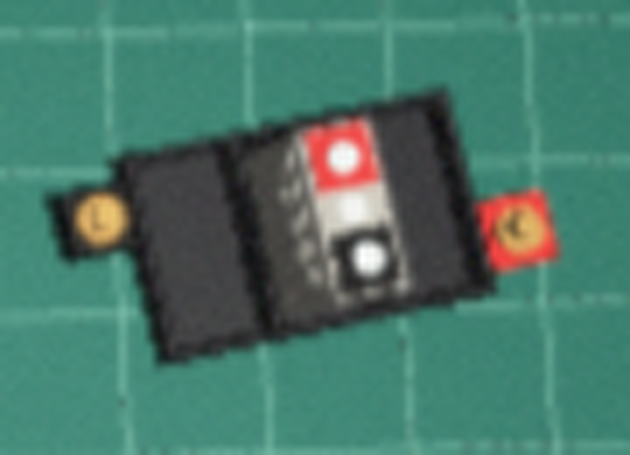

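View pics/c3.png

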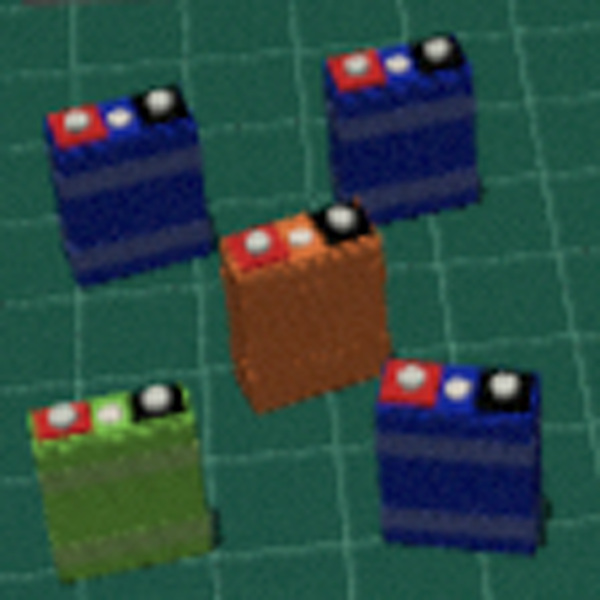

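View pics/c4.png

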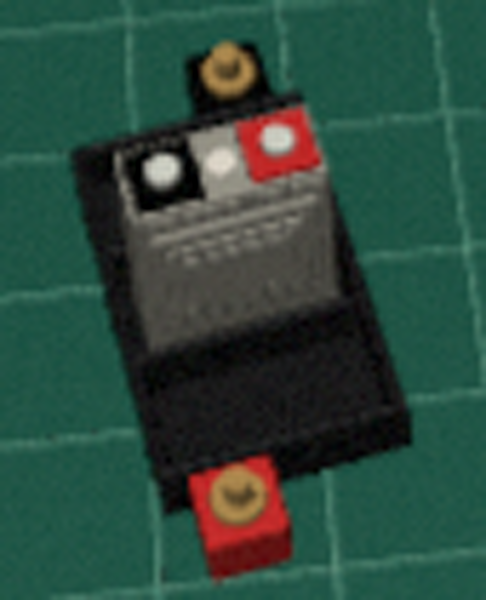

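```bash
cat >> h.py <<'E'
def cen(im,u,v,r=3):
    g=im.min(axis=2).astype(float);u0,v0=int(round(u)),int(round(v))
    p=g[v0-r:v0+r+1,u0-r:u0+r+1];w=np.clip(p-130,0,None);y,x=np.mgrid[-r:r+1,-r:r+1]
    return (u0+(w*x).sum()/w.sum(), v0+(w*y).sum()/w.sum()) if w.sum()>0 else (u,v)
def tri(a,b):
    A=[]
    P=[]
    for n,p in(("top",a),("side",b)):
        K,R,t=cam(n);P.append(K@np.c_[R,t])
    X=cv2.triangulatePoints(P[0],P[1],np.array(a,float).reshape(2,1),np.array(b,float).reshape(2,1)).ravel()
    return X[:3]/X[3]
E
python3 - <<'E'
from h import *
T=cv2.imread('pics/top0.png');S=cv2.imread('pics/side0.png')
f1=lambda u,v:(210+u/5-.4,190+v/5-.4); f2=lambda u,v:(355+u/7-.4,205+v/7-.4)
f3=lambda u,v:(180+u/5.357-.4,150+v/5.357-.4); f4=lambda u,v:(200+u/5.714-.4,290+v/5.714-.4)
D={'A left-far':((88,79),(103,149),(437,48),(357,65),1),'B right-far':((511,59),(497,128),(504,384),(410,377),1),'C left-near':((131,323),(150,397),(159,101),(77,121),1),
'orange':((302,174),(326,243),(342,217),(257,241),1),'green':((498,327),(512,400),(156,398),(62,416),1),'swollen':((369,258),(343,157),(162,170),(278,138),2)}
for k,(tb,tr,sb,sr,q) in D.items():
    ft,fs=(f1,f3) if q==1 else (f2,f4)
    tb,tr=[cen(T,*ft(*p)) for p in(tb,tr)];sb,sr=[cen(S,*fs(*p)) for p in(sb,sr)]
    m=tri(tb,sb);p=tri(tr,sr);M=ray('top',*tb,.079);P=ray('top',*tr,.079)
    M2=ray('side',*sb,.079);P2=ray('side',*sr,.079)
    for nm,(a,b) in{'tri':(m,p),'top':(M,P),'side':(M2,P2)}.items():
        d=b-a;print(k,nm,'mid',((a+b)/2).round(4),'len',np.linalg.norm(d[:2]).round(4),'yaw',np.degrees(np.arctan2(d[1],d[0])).round(1))
r=tri(f2(519,228),f4(238,492));b=tri(f2(102,219),f4(228,68));print('posts tri',r,b)
for nm,r,b in(('tri',r,b),('top',ray('top',*f2(519,228),.032),ray('top',*f2(102,219),.032)),('side',ray('side',*f4(238,492),.032),ray('side',*f4(228,68),.032))):
    d=r-b;L=np.linalg.norm(d[:2]);yaw=np.arctan2(d[1],d[0])-np.arctan2(71,17);print(nm,'post dist',L,'(146)','mid',(r+b)/2,'yaw',np.degrees(yaw))
# tray corners at z=.022
c=np.array([ray('top',*f2(*p),.022) for p in((115,160),(445,90),(495,290),(160,360))]);print(c.round(4),c.mean(0))
bc=np.array([ray('top',*p,.045) for p in((109,212),(168.5,213),(165.5,286),(107.5,285.5))]);print('box',bc.round(3),bc.mean(0))
import scipy.spatial.transform as st
s=manip.state();R=st.Rotation.from_quat(np.roll(s['tool_rot'],-1)).as_matrix();print(R.round(3))
E
```

```text
A left-far tri mid [0.5993 0.0919 0.079 ] len 0.0339 yaw -169.2
A left-far top mid [0.5989 0.0919 0.079 ] len 0.0337 yaw -169.2
A left-far side mid [0.5996 0.092  0.079 ] len 0.034 yaw -169.7
B right-far tri mid [ 0.6045 -0.0972  0.0795] len 0.0337 yaw 165.8
B right-far top mid [ 0.6042 -0.0973  0.079 ] len 0.0338 yaw 165.9
B right-far side mid [ 0.6049 -0.0966  0.079 ] len 0.0337 yaw 165.4
C left-near tri mid [0.4856 0.0728 0.0796] len 0.0339 yaw -166.7
C left-near top mid [0.4853 0.0728 0.079 ] len 0.034 yaw -166.6
C left-near side mid [0.4859 0.0736 0.079 ] len 0.034 yaw -165.7
orange tri mid [ 0.5531 -0.0081  0.0796] len 0.034 yaw -162.9
orange top mid [ 0.5528 -0.0082  0.079 ] len 0.0339 yaw -162.8
orange side mid [ 0.5534 -0.0074  0.079 ] len 0.0339 yaw -163.8
green tri mid [ 0.4795 -0.0934  0.0797] len 0.034 yaw -171.8
green top mid [ 0.4792 -0.0935  0.079 ] len 0.034 yaw -171.8
green side mid [ 0.4797 -0.0928  0.079 ] len 0.0341 yaw -171.5
swollen tri mid [ 0.5382 -0.3143  0.0838] len 0.0338 yaw 10.8
swollen top mid [ 0.5383 -0.3156  0.079 ] len 0.0341 yaw 11.0
swollen side mid [ 0.5384 -0.3109  0.079 ] len 0.0338 yaw 10.4
posts tri [ 0.53467555 -0.38666679  0.0247637 ] [ 0.54169275 -0.24171328  0.02540754]
tri post dist 0.14512325386376987 (146) mid [ 0.53818415 -0.31419003  0.02508562] yaw -169.30631962368267
top post dist 0.14409151198169962 (146) mid [ 0.53726666 -0.31240846  0.032     ] yaw -169.19639662424163
side post dist 0.1443153440628047 (146) mid [ 0.5385867  -0.31860951  0.032     ] yaw -169.41371275822198
[[ 0.5619 -0.248   0.022 ]
 [ 0.5836 -0.3649  0.022 ]
 [ 0.5135 -0.3777  0.022 ]
 [ 0.4923 -0.26    0.022 ]] [ 0.53782957 -0.31264912  0.022     ]
box [[0.611 0.377 0.045]
 [0.606 0.237 0.045]
 [0.435 0.243 0.045]
 [0.439 0.377 0.045]] [0.52278991 0.30876255 0.045     ]
[[-0.973 -0.     0.229]
 [-0.229  0.002 -0.973]
 [-0.    -1.    -0.002]]
```

```bash
cat > st.py <<'E'
from h import *
import sys
from scipy.spatial.transform import Rotation as Ro
# target x y z jawangle(deg)
s=manip.state();R=Ro.from_quat(np.roll(s['tool_rot'],-1)).as_matrix()
a=np.degrees(np.arctan2(R[1,2],R[0,2]))
print('t',s['time'],'pos',s['tool_pos'].round(4),'jaw',a.round(2),'fingers',R[:,1].round(4),'w',round(s['gripper_width']*85.4,1),'F',s['contact_force'].round(1),'q',s['joint_pos'].round(2))
if len(sys.argv)>4:
    g=np.array([float(x) for x in sys.argv[1:4]]);print('d units',((g-s['tool_pos'])/.05).round(3),'turn',round(((float(sys.argv[4])-a+540)%360-180)/6,3),
     'tilt fix (units)',np.degrees(np.cross(R[:,1],[0,0,-1])/6).round(3))
E
python3 -m jog '{"offset":[[0.66,0.49,0],[0.66,0.49,0],[0.66,0.49,0],[0.66,0.49,0],[0.66,0.49,0],[0.66,0.49,0],[0.66,0.49,0],[0.66,0.49,0],[0.66,0.49,0],[0.66,0.49,0],[0.66,0.49,0],[0.66,0.49,0]],"angular":[[0,0,1],[0,0,1],[0,0,1],[0,0,1],[0,0,1],[0,0,1],[0,0,1],[0,0,1],[0,0,1],[0,0,1],[0,0,1],[0,0,1]],"jaw":[85,85,85,85,85,85,85,85,85,85,85,85]}'; python3 st.py 0.5382 -0.3142 0.15 10.8
```

```text
time: 1.3
tool_pos: [0.5399, -0.313, 0.2307]
tool_rot: [0.48, -0.48, 0.52, -0.519]
contact_force: [0.9, -0.3, 0.7]
gripper_width: 0.996
t 1.3 pos [ 0.5399 -0.313   0.2307] jaw -4.52 fingers [-7.e-04  4.e-04 -1.e+00] w 85.0 F [ 0.9 -0.3  0.7] q [-0.64  0.05  1.62 -0.    1.48 -0.57]
d units [-0.035 -0.024 -1.614] turn 2.554 tilt fix (units) [-0.004 -0.007 -0.   ]
```

```bash
python3 -m jog '{"offset":[[-0.035,-0.024,-0.2],[0,0,-0.4],[0,0,-0.4],[0,0,0],[0,0,0]],"angular":[[0,0,0.85],[0,0,0.85],[0,0,0.85],[0,0,0],[0,0,0]],"jaw":[85,85,85,85,85]}'; python3 st.py 0.5382 -0.3142 0.030 10.8
```

```text
time: 1.8
tool_pos: [0.5369, -0.3154, 0.1807]
tool_rot: [-0.543, 0.543, -0.453, 0.452]
contact_force: [-0.0, -0.2, 0.7]
gripper_width: 0.994
t 1.8 pos [ 0.5369 -0.3154  0.1807] jaw 10.42 fingers [-1.2e-03  9.0e-04 -1.0e+00] w 84.9 F [-0.  -0.2  0.7] q [-0.65  0.08  1.67 -0.    1.39 -0.83]
d units [ 0.027  0.023 -3.015] turn 0.064 tilt fix (units) [-0.009 -0.012 -0.   ]
```

```bash
python3 -m jog '{"offset":[[0.03,0.02,-0.5],[0,0,-0.5],[0,0,-0.4],[0,0,0],[0,0,0]],"angular":[[0,0,0.06],[0,0,0],[0,0,0],[0,0,0],[0,0,0]],"jaw":[85,85,85,85,85]}'; python3 st.py 0.5382 -0.3142 0.030 10.8
cat > pic.py <<'E'
from h import *
import sys
n,o=sys.argv[1:3];im=manip.grab_frame(n);cv2.imwrite(f'pics/{o}_full.png',im)
if len(sys.argv)>3:
    x,y,w,hh=map(int,sys.argv[3:7]);k=min(780/w,580/hh);im=cv2.resize(im[y:y+hh,x:x+w],None,fx=k,fy=k,interpolation=cv2.INTER_CUBIC);print('scale',k)
cv2.imwrite(f'pics/{o}.png',im)
E
python3 pic.py side p1 180 250 120 150
```

```text
time: 2.3
tool_pos: [0.5392, -0.3151, 0.1127]
tool_rot: [0.545, -0.545, 0.45, -0.451]
contact_force: [0.0, 0.3, 0.5]
gripper_width: 0.995
t 2.3 pos [ 0.5392 -0.3151  0.1127] jaw 10.83 fingers [ 1.2e-03 -9.0e-04 -1.0e+00] w 85.0 F [0.  0.3 0.5] q [-0.65  0.15  1.71  0.    1.28 -0.84]
d units [-0.021  0.018 -1.653] turn -0.005 tilt fix (units) [0.008 0.011 0.   ]
scale 3.8666666666666667
```

View pics/p1.png

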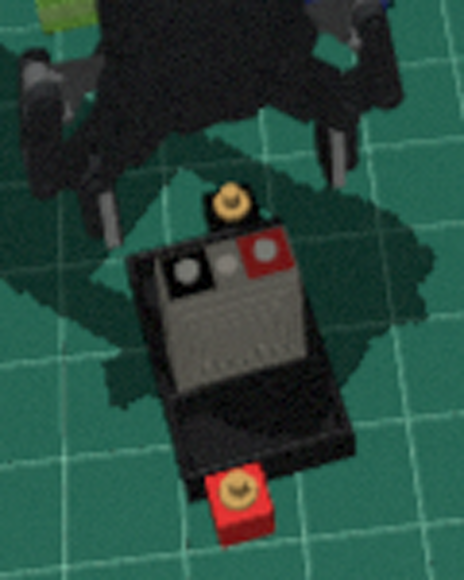

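The open fingers straddle the grey cell along its width (tips at crop (112,240) and (340,180), cell poles (187,268)–(265,250)). I'll go down and close.

```bash
python3 -m jog '{"offset":[[0,0,-0.4],[0,0,-0.4],[0,0,-0.4],[0,0,-0.3],[0,0,-0.15],[0,0,0]],"angular":[[0,0,0],[0,0,0],[0,0,0],[0,0,0],[0,0,0],[0,0,0]],"jaw":[85,85,85,85,85,85]}'; python3 -m jog '{"offset":[[0,0,0],[0,0,0],[0,0,0],[0,0,0],[0,0,0],[0,0,0],[0,0,0],[0,0,0]],"angular":[[0,0,0],[0,0,0],[0,0,0],[0,0,0],[0,0,0],[0,0,0],[0,0,0],[0,0,0]],"jaw":[50,50,50,50,50,50,50,50]}'; python3 st.py 0.5382 -0.3142 0.030 10.8
```

```text
time: 2.95
tool_pos: [0.5386, -0.3145, 0.0285]
tool_rot: [-0.545, 0.545, -0.451, 0.45]
contact_force: [0.2, 0.8, -0.4]
gripper_width: 0.997
time: 3.75
tool_pos: [0.5398, -0.3154, 0.0305]
tool_rot: [0.545, -0.545, 0.449, -0.451]
contact_force: [0.7, -0.5, 5.3]
gripper_width: 0.668
t 3.75 pos [ 0.5398 -0.3154  0.0305] jaw 10.88 fingers [ 0.0022 -0.0018 -1.    ] w 57.1 F [ 0.7 -0.5  5.3] q [-0.65  0.25  1.75 -0.    1.14 -0.84]
d units [-0.031  0.025 -0.01 ] turn -0.014 tilt fix (units) [0.017 0.021 0.   ]
```

```bash
python3 -m jog '{"offset":[[0,0,0.1],[0,0,0.2],[0,0,0.3],[0,0,0.4],[0,0,0.5],[0,0,0.5],[0,0,0.4],[0,0,0.2],[0,0,0]],"angular":[[0,0,0],[0,0,0],[0,0,0],[0,0,0],[0,0,0],[0,0,0],[0,0,0],[0,0,0],[0,0,0]],"jaw":[50,50,50,50,50,50,50,50,50]}'; python3 st.py 0.523 0.309 0.160 10.8; python3 pic.py side p2 180 250 120 150
```

```text
time: 4.65
tool_pos: [0.5396, -0.3153, 0.1614]
tool_rot: [0.545, -0.545, 0.449, -0.452]
contact_force: [0.6, -0.1, -2.7]
gripper_width: 0.673
t 4.65 pos [ 0.5396 -0.3153  0.1614] jaw 10.89 fingers [ 0.0032 -0.0024 -1.    ] w 57.4 F [ 0.6 -0.1 -2.7] q [-0.65  0.1   1.68  0.    1.36 -0.84]
d units [-0.333 12.485 -0.028] turn -0.014 tilt fix (units) [0.023 0.031 0.   ]
scale 3.8666666666666667
```

View pics/p2.png

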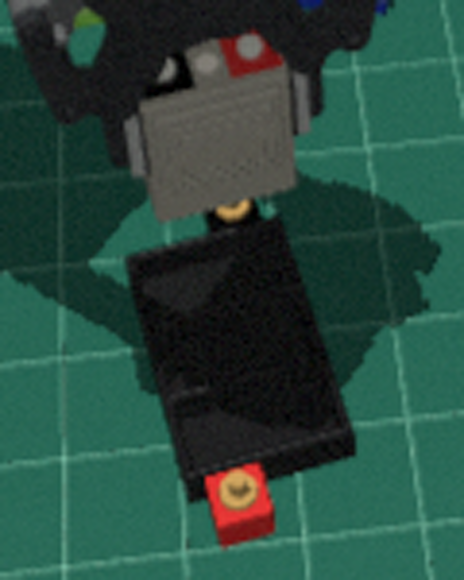

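The cell is held upright by its narrow ends (poles at crop (170,70)–(250,45)), clear of the tray. Next I carry it to the box.

```bash
python3 -m jog '{"offset":[[-0.03,0.3,0],[-0.03,0.6,0],[-0.03,0.8,0],[-0.03,0.9,0],[-0.03,0.9,0],[-0.03,0.9,0],[-0.03,0.9,0],[-0.03,0.9,0],[-0.03,0.9,0],[-0.03,0.9,0],[-0.03,0.9,0],[0,0.9,0]],"angular":[[0,0,0],[0,0,0],[0,0,0],[0,0,0],[0,0,0],[0,0,0],[0,0,0],[0,0,0],[0,0,0],[0,0,0],[0,0,0],[0,0,0]],"jaw":[50,50,50,50,50,50,50,50,50,50,50,50]}'; python3 -m jog '{"offset":[[0,0.9,0],[0,0.8,0],[0,0.6,0],[0,0.3,0],[0,0,0],[0,0,0]],"angular":[[0,0,0],[0,0,0],[0,0,0],[0,0,0],[0,0,0],[0,0,0]],"jaw":[50,50,50,50,50,50]}'; python3 st.py 0.523 0.309 0.029 10.8
```

```text
time: 5.9
tool_pos: [0.5199, 0.1776, 0.1569]
tool_rot: [-0.544, 0.546, -0.451, 0.449]
contact_force: [0.8, -0.3, -2.8]
gripper_width: 0.676
time: 6.5
tool_pos: [0.5214, 0.3048, 0.1577]
tool_rot: [-0.544, 0.546, -0.45, 0.45]
contact_force: [-0.0, 0.9, -2.3]
gripper_width: 0.676
t 6.5 pos [0.5214 0.3048 0.1577] jaw 10.9 fingers [-0.0019 -0.0015 -1.    ] w 57.7 F [-0.   0.9 -2.3] q [ 0.41  0.06  1.73 -0.    1.35  0.22]
d units [ 0.033  0.084 -2.574] turn -0.017 tilt fix (units) [ 0.014 -0.018  0.   ]
```

```bash
python3 -m jog '{"offset":[[0,0.05,-0.3],[0,0,-0.5],[0,0,-0.5],[0,0,-0.4],[0,0,-0.4],[0,0,-0.2],[0,0,-0.1],[0,0,-0.06],[0,0,0],[0,0,0]],"angular":[[0,0,0],[0,0,0],[0,0,0],[0,0,0],[0,0,0],[0,0,0],[0,0,0],[0,0,0],[0,0,0],[0,0,0]],"jaw":[50,50,50,50,50,50,50,50,50,50]}'; python3 st.py 0.523 0.309 0.029 10.8;python3 -m jog '{"offset":[[0,0,-0.02],[0,0,-0.02],[0,0,-0.02]],"angular":[[0,0,0],[0,0,0],[0,0,0]],"jaw":[50,50,50]}'; python3 pic.py side p3 160 70 120 100
```

```text
time: 7.5
tool_pos: [0.523, 0.3082, 0.0369]
tool_rot: [0.546, -0.545, 0.45, -0.451]
contact_force: [-0.0, 0.2, -3.3]
gripper_width: 0.671
t 7.5 pos [0.523  0.3082 0.0369] jaw 10.88 fingers [ 1.7e-03  8.0e-04 -1.0e+00] w 57.3 F [-0.   0.2 -3.3] q [ 0.41  0.2   1.79 -0.    1.14  0.22]
d units [ 0.     0.017 -0.158] turn -0.013 tilt fix (units) [-0.007  0.017  0.   ]
time: 7.8
tool_pos: [0.5224, 0.308, 0.0331]
tool_rot: [0.545, -0.545, 0.45, -0.45]
contact_force: [-0.5, 0.6, -1.7]
gripper_width: 0.671
scale 5.8
```

View pics/p3.png

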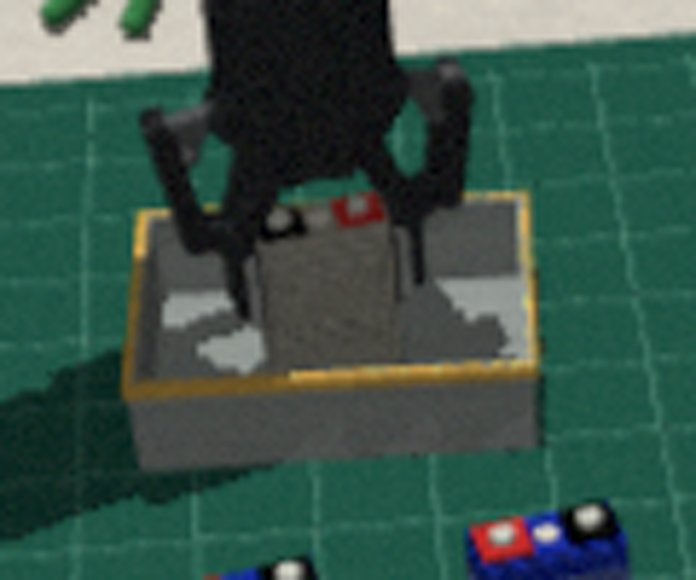

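The cell is inside the box with room on all sides (crop (330,300)), just above the floor. I keep lowering in small steps.

```bash
for i in 1; do python3 -m jog '{"offset":[[0,0,-0.02],[0,0,-0.02],[0,0,-0.02],[0,0,0]],"angular":[[0,0,0],[0,0,0],[0,0,0],[0,0,0]],"jaw":[50,50,50,50]}'; done; python3 -m jog '{"offset":[[0,0,-0.02],[0,0,0]],"angular":[[0,0,0],[0,0,0]],"jaw":[50,50]}'
```

```text
time: 8.25
tool_pos: [0.5222, 0.3079, 0.0296]
tool_rot: [-0.545, 0.545, -0.45, 0.45]
contact_force: [0.2, 0.2, -2.1]
gripper_width: 0.676
time: 8.45
tool_pos: [0.5224, 0.308, 0.0295]
tool_rot: [0.545, -0.545, 0.45, -0.45]
contact_force: [-2.3, -0.5, 2.5]
gripper_width: 0.671
```

```bash
python3 -m jog '{"offset":[[0,0,-0.01],[0,0,0],[0,0,0],[0,0,0],[0,0,0],[0,0,0],[0,0,0],[0,0,0]],"angular":[[0,0,0],[0,0,0],[0,0,0],[0,0,0],[0,0,0],[0,0,0],[0,0,0],[0,0,0]],"jaw":[50,60,64,70,80,85,85,85]}'; python3 -m jog '{"offset":[[0,0,0.2],[0,0,0.4],[0,0,0.6],[0,0,0.6],[0,0,0.6],[0,0,0.4],[0,0,0]],"angular":[[0,0,0],[0,0,0],[0,0,0],[0,0,0],[0,0,0],[0,0,0],[0,0,0]],"jaw":[85,85,85,85,85,85,85]}'; python3 pic.py side p4 160 70 120 100; python3 st.py 0.5993 0.0919 0.170 10.5
```

```text
time: 9.25
tool_pos: [0.5222, 0.3079, 0.0283]
tool_rot: [0.545, -0.545, 0.45, -0.45]
contact_force: [-0.5, 0.1, 0.1]
gripper_width: 0.996
time: 9.95
tool_pos: [0.5246, 0.309, 0.1736]
tool_rot: [0.548, -0.542, 0.449, -0.452]
contact_force: [0.7, 0.1, -0.3]
gripper_width: 0.992
scale 5.8
t 10.0 pos [0.5234 0.3084 0.1708] jaw 10.89 fingers [ 0.0042  0.0018 -1.    ] w 85.3 F [ 0.1 -0.   0.1] q [ 0.41  0.05  1.72 -0.    1.37  0.22]
d units [ 1.518 -4.33  -0.017] turn -0.064 tilt fix (units) [-0.017  0.04   0.   ]
```

View pics/p4.png

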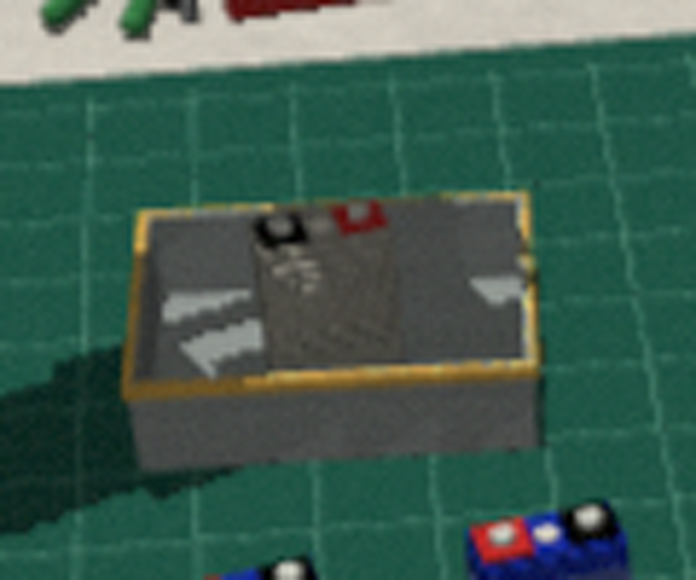

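The swollen cell stands upright, released (crop (320,280)). Next: blue cell A.

```bash
python3 -m jog '{"offset":[[0.25,-0.72,0],[0.25,-0.72,0],[0.25,-0.72,0],[0.25,-0.72,0],[0.25,-0.72,0],[0.25,-0.72,0],[0,0,-0.4],[0,0,-0.4],[0,0,-0.4],[0,0,0],[0,0,0]],"angular":[[0,0,-0.06],[0,0,0],[0,0,0],[0,0,0],[0,0,0],[0,0,0],[0,0,0],[0,0,0],[0,0,0],[0,0,0],[0,0,0]],"jaw":[85,85,85,85,85,85,85,85,85,85,85]}'; python3 st.py 0.5993 0.0919 0.0255 10.5;  python3 pic.py side p5 160 130 150 130
```

```text
time: 11.1
tool_pos: [0.5961, 0.0919, 0.1068]
tool_rot: [-0.543, 0.544, -0.453, 0.451]
contact_force: [0.8, 0.4, 0.5]
gripper_width: 0.996
t 11.1 pos [0.5961 0.0919 0.1068] jaw 10.52 fingers [-3.2e-03 -1.0e-04 -1.0e+00] w 85.1 F [0.8 0.4 0.5] q [ 0.03  0.11  1.77  0.    1.27 -0.15]
d units [ 6.400e-02  1.000e-03 -1.625e+00] turn -0.004 tilt fix (units) [ 0.001 -0.03   0.   ]
scale 4.461538461538462
```

View pics/p5.png

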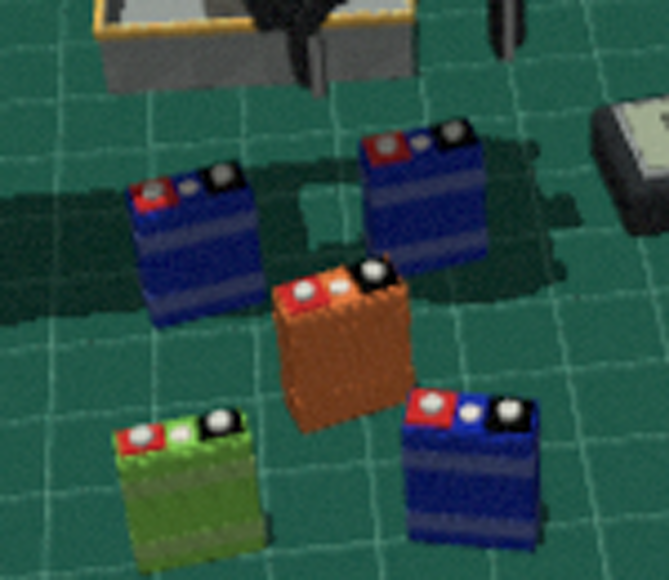

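Candidates: A (side crop (420,200)), C (195,245) and B (470,470) are dark blue with two pale bands, so they fit. The orange one (340,340) and the slim green one (190,490) don't. I'm taking A, which the fingers straddle.

```bash
python3 -m jog '{"offset":[[0.06,0,-0.4],[0,0,-0.4],[0,0,-0.4],[0,0,-0.3],[0,0,-0.12],[0,0,0],[0,0,0]],"angular":[[0,0,0],[0,0,0],[0,0,0],[0,0,0],[0,0,0],[0,0,0],[0,0,0]],"jaw":[85,85,85,85,85,85,85]}'; python3 -m jog '{"offset":[[0,0,0],[0,0,0],[0,0,0],[0,0,0],[0,0,0],[0,0,0],[0,0,0],[0,0,0]],"angular":[[0,0,0],[0,0,0],[0,0,0],[0,0,0],[0,0,0],[0,0,0],[0,0,0],[0,0,0]],"jaw":[50,50,50,50,50,50,50,50]}'; python3 st.py;  python3 -m jog '{"offset":[[0,0,0.1],[0,0,0.3],[0,0,0.4],[0,0,0.5],[0,0,0.5],[0,0,0.5],[0,0,0.3],[0,0,0]],"angular":[[0,0,0],[0,0,0],[0,0,0],[0,0,0],[0,0,0],[0,0,0],[0,0,0],[0,0,0]],"jaw":[50,50,50,50,50,50,50,50]}'; python3 st.py 0.5453 -0.3515 0.155 10.8;python3 pic.py side p6 160 100 150 130
```

```text
time: 11.85
tool_pos: [0.6011, 0.092, 0.0284]
tool_rot: [0.544, -0.543, 0.452, -0.452]
contact_force: [0.8, -0.0, -0.3]
gripper_width: 0.997
time: 12.65
tool_pos: [0.6012, 0.0919, 0.0286]
tool_rot: [0.544, -0.543, 0.451, -0.453]
contact_force: [0.4, -0.7, 5.7]
gripper_width: 0.675
t 12.65 pos [0.6012 0.0919 0.0286] jaw 10.52 fingers [ 0.002  0.    -1.   ] w 57.6 F [ 0.4 -0.7  5.7] q [ 0.03  0.22  1.79 -0.    1.13 -0.15]
time: 13.45
tool_pos: [0.6018, 0.092, 0.1606]
tool_rot: [0.545, -0.542, 0.451, -0.453]
contact_force: [-0.2, -0.0, -2.0]
gripper_width: 0.673
t 13.45 pos [0.6018 0.092  0.1606] jaw 10.52 fingers [ 5.4e-03  2.0e-04 -1.0e+00] w 57.5 F [-0.2 -0.  -2. ] q [ 0.03  0.06  1.72  0.    1.35 -0.15]
d units [-1.13  -8.869 -0.112] turn 0.046 tilt fix (units) [-0.002  0.051  0.   ]
scale 4.461538461538462
```

View pics/p6.png

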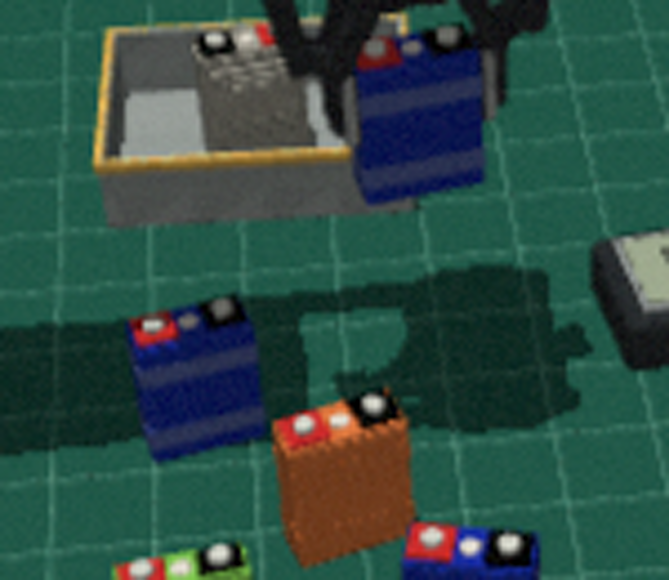

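```bash
python3 -m jog '{"offset":[[-0.04,-0.3,0],[-0.08,-0.6,0],[-0.1,-0.8,0],[-0.11,-0.9,0],[-0.11,-0.9,0],[-0.11,-0.9,0],[-0.11,-0.9,0],[-0.11,-0.9,0],[-0.11,-0.9,0],[-0.11,-0.8,0],[-0.1,-0.6,0],[-0.08,-0.27,0]],"angular":[[0,0,0.05],[0,0,0],[0,0,0],[0,0,0],[0,0,0],[0,0,0],[0,0,0],[0,0,0],[0,0,0],[0,0,0],[0,0,0],[0,0,0]],"jaw":[50,50,50,50,50,50,50,50,50,50,50,50]}';python3 -m jog '{"offset":[[-0.05,0,0],[0,0,0],[0,0,0]],"angular":[[0,0,0],[0,0,0],[0,0,0]],"jaw":[50,50,50]}'; python3 st.py 0.5453 -0.3515 0.0326 10.8
```

```text
time: 14.7
tool_pos: [0.54, -0.3485, 0.1547]
tool_rot: [-0.544, 0.545, -0.453, 0.45]
contact_force: [-0.2, 0.8, -1.5]
gripper_width: 0.675
time: 15.0
tool_pos: [0.5393, -0.3449, 0.1566]
tool_rot: [0.545, -0.545, 0.451, -0.45]
contact_force: [-0.3, -0.2, -1.9]
gripper_width: 0.672
t 15.0 pos [ 0.5393 -0.3449  0.1566] jaw 10.91 fingers [-7.0e-04  1.2e-03 -1.0e+00] w 57.4 F [-0.3 -0.2 -1.9] q [-0.69  0.14  1.64  0.    1.36 -0.88]
d units [ 0.12  -0.132 -2.481] turn -0.019 tilt fix (units) [-0.012 -0.007 -0.   ]
```

```bash
python3 -m jog '{"offset":[[0.12,-0.13,-0.2],[0,0,-0.4],[0,0,-0.4],[0,0,-0.4],[0,0,-0.3],[0,0,0],[0,0,0]],"angular":[[0,0,0],[0,0,0],[0,0,0],[0,0,0],[0,0,0],[0,0,0],[0,0,0]],"jaw":[50,50,50,50,50,50,50]}'; python3 st.py 0.5453 -0.3515 0.0326 10.8;  python3 pic.py side p7 180 270 120 140
```

```text
time: 15.7
tool_pos: [0.5455, -0.3529, 0.0721]
tool_rot: [0.545, -0.545, 0.451, -0.45]
contact_force: [0.1, 0.1, -1.6]
gripper_width: 0.673
t 15.7 pos [ 0.5455 -0.3529  0.0721] jaw 10.85 fingers [-2.e-04  2.e-04 -1.e+00] w 57.5 F [ 0.1  0.1 -1.6] q [-0.69  0.25  1.67  0.    1.22 -0.88]
d units [-0.004  0.028 -0.791] turn -0.009 tilt fix (units) [-0.002 -0.002 -0.   ]
scale 4.142857142857143
```

View pics/p7.png

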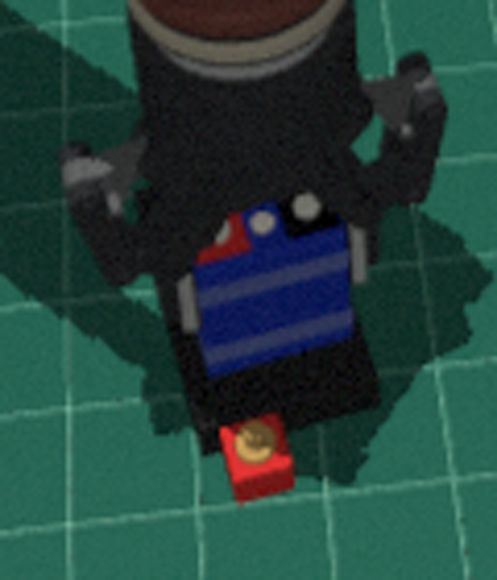

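The cell is held level over the red-post slot (foot corners at crop (212,375) and (355,330)), with red on the red-post side. I'm lowering it.

```bash
python3 -m jog '{"offset":[[0,0.02,-0.2],[0,0,-0.2],[0,0,-0.15],[0,0,-0.1],[0,0,-0.06],[0,0,0]],"angular":[[0,0,0],[0,0,0],[0,0,0],[0,0,0],[0,0,0],[0,0,0]],"jaw":[50,50,50,50,50,50]}'; python3 -m jog '{"offset":[[0,0,-0.03],[0,0,-0.02],[0,0,0]],"angular":[[0,0,0],[0,0,0],[0,0,0]],"jaw":[50,50,50]}'; python3 -m jog '{"offset":[[0,0,-0.02],[0,0,0]],"angular":[[0,0,0],[0,0,0]],"jaw":[50,50]}'; python3 st.py 0.5453 -0.3515 0.0326 10.8
```

```text
time: 16.35
tool_pos: [0.5449, -0.3519, 0.036]
tool_rot: [-0.545, 0.545, -0.451, 0.45]
contact_force: [0.1, -0.5, -2.3]
gripper_width: 0.666
time: 16.65
tool_pos: [0.5453, -0.3522, 0.0345]
tool_rot: [0.545, -0.545, 0.451, -0.451]
contact_force: [0.6, 0.2, -2.1]
gripper_width: 0.671
time: 16.85
tool_pos: [0.5452, -0.3521, 0.0333]
tool_rot: [0.545, -0.545, 0.451, -0.451]
contact_force: [0.3, 0.4, -2.4]
gripper_width: 0.674
t 16.85 pos [ 0.5452 -0.3521  0.0333] jaw 10.82 fingers [ 1.e-04 -0.e+00 -1.e+00] w 57.6 F [ 0.3  0.4 -2.4] q [-0.69  0.3   1.69  0.    1.16 -0.88]
d units [ 0.002  0.013 -0.015] turn -0.003 tilt fix (units) [0.    0.001 0.   ]
```

```bash
python3 -m jog '{"offset":[[0,0,-0.02],[0,0,0]],"angular":[[0,0,0],[0,0,0]],"jaw":[50,50]}'; python3 -m jog '{"offset":[[0,0,-0.02],[0,0,0]],"angular":[[0,0,0],[0,0,0]],"jaw":[50,50]}'
```

```text
time: 17.05
tool_pos: [0.5454, -0.3523, 0.0327]
tool_rot: [0.545, -0.545, 0.45, -0.451]
contact_force: [0.7, -0.5, -1.2]
gripper_width: 0.674
time: 17.25
tool_pos: [0.5455, -0.3523, 0.0326]
tool_rot: [-0.545, 0.545, -0.451, 0.451]
contact_force: [-2.3, 1.9, 5.1]
gripper_width: 0.674
```

```bash
python3 -m jog '{"offset":[[0,0,0],[0,0,0],[0,0,0],[0,0,0],[0,0,0],[0,0,0],[0,0,0]],"angular":[[0,0,0],[0,0,0],[0,0,0],[0,0,0],[0,0,0],[0,0,0],[0,0,0]],"jaw":[60,64,70,80,85,85,85]}'; python3 -m jog '{"offset":[[0,0,0.2],[0,0,0.4],[0,0,0.6],[0,0,0.6],[0,0,0.6],[0,0,0.4],[0,0,0]],"angular":[[0,0,0],[0,0,0],[0,0,0],[0,0,0],[0,0,0],[0,0,0],[0,0,0]],"jaw":[85,85,85,85,85,85,85]}';  python3 st.py 0.6045 -0.0971 0.170 -14.2; python3 pic.py side p8 180 270 120 140
```

```text
time: 17.95
tool_pos: [0.5452, -0.3521, 0.0312]
tool_rot: [0.545, -0.545, 0.451, -0.451]
contact_force: [0.1, 0.5, -0.5]
gripper_width: 0.995
time: 18.65
tool_pos: [0.5472, -0.3538, 0.1769]
tool_rot: [0.545, -0.545, 0.448, -0.454]
contact_force: [0.4, -0.7, 0.7]
gripper_width: 0.998
t 18.65 pos [ 0.5472 -0.3538  0.1769] jaw 10.82 fingers [ 0.0068 -0.0056 -1.    ] w 85.2 F [ 0.4 -0.7  0.7] q [-0.69  0.15  1.61 -0.    1.38 -0.88]
d units [ 1.146  5.133 -0.137] turn -4.17 tilt fix (units) [0.053 0.065 0.   ]
scale 4.142857142857143
```

View pics/p8.png

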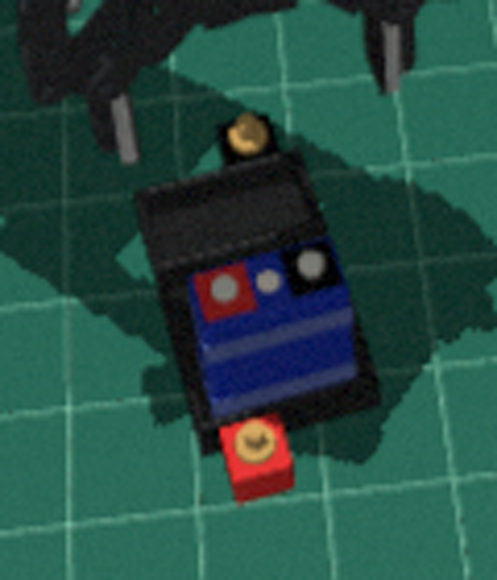

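Cell A stands in the red-post slot with its red pole (crop (225,290)) on the post's side. Next: cell B.

```bash
python3 -m jog '{"offset":[[0.16,0.73,0],[0.16,0.73,0],[0.16,0.73,0],[0.16,0.73,0],[0.16,0.73,0],[0.16,0.73,0],[0.16,0.73,0],[0,0,-0.3],[0,0,-0.4],[0,0,-0.4],[0,0,0],[0,0,0]],"angular":[[0,0,-0.6],[0,0,-0.6],[0,0,-0.6],[0,0,-0.6],[0,0,-0.6],[0,0,-0.6],[0,0,-0.57],[0,0,0],[0,0,0],[0,0,0],[0,0,0],[0,0,0]],"jaw":[85,85,85,85,85,85,85,85,85,85,85,85]}';  python3 st.py 0.6048 -0.0970 0.0285 -14.2; python3 pic.py side p9 180 140 150 130
```

```text
time: 19.9
tool_pos: [0.6001, -0.0969, 0.1146]
tool_rot: [0.434, -0.435, 0.559, -0.557]
contact_force: [-0.0, 0.0, -0.6]
gripper_width: 0.994
t 19.9 pos [ 0.6001 -0.0969  0.1146] jaw -14.21 fingers [-3.1e-03  7.0e-04 -1.0e+00] w 84.9 F [-0.   0.  -0.6] q [-0.28  0.11  1.75 -0.    1.28 -0.03]
d units [ 0.094 -0.003 -1.722] turn 0.002 tilt fix (units) [-0.007 -0.03  -0.   ]
scale 4.461538461538462
```

View pics/p9.png

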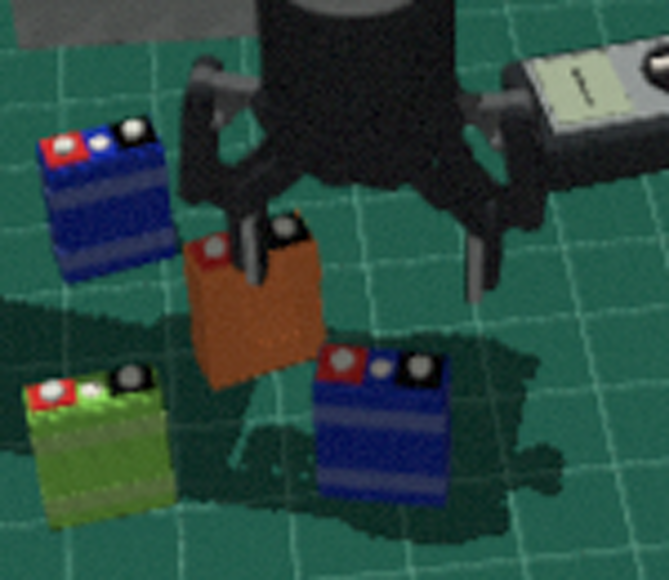

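```bash
python3 -m jog '{"offset":[[0.06,0,-0.4],[0,0,-0.4],[0,0,-0.4],[0,0,-0.4],[0,0,-0.12],[0,0,0],[0,0,0]],"angular":[[0,0,0],[0,0,0],[0,0,0],[0,0,0],[0,0,0],[0,0,0],[0,0,0]],"jaw":[85,85,85,85,85,85,85]}'; python3 -m jog '{"offset":[[0,0,0],[0,0,0],[0,0,0],[0,0,0],[0,0,0],[0,0,0],[0,0,0],[0,0,0]],"angular":[[0,0,0],[0,0,0],[0,0,0],[0,0,0],[0,0,0],[0,0,0],[0,0,0],[0,0,0]],"jaw":[50,50,50,50,50,50,50,50]}'; python3 st.py;  python3 -m jog '{"offset":[[0,0,0.1],[0,0,0.3],[0,0,0.4],[0,0,0.5],[0,0,0.5],[0,0,0.5],[0,0,0.3],[0,0,0],[0,0,0]],"angular":[[0,0,0],[0,0,0],[0,0,0],[0,0,0],[0,0,0],[0,0,0],[0,0,0],[0,0,0],[0,0,0]],"jaw":[50,50,50,50,50,50,50,50,50]}'; python3 st.py 0.5311 -0.2769 0.155 10.8;python3 pic.py side p10 180 140 150 130
```

```text
time: 20.65
tool_pos: [0.6053, -0.097, 0.0319]
tool_rot: [-0.435, 0.434, -0.557, 0.559]
contact_force: [-0.7, -0.0, 0.9]
gripper_width: 0.996
time: 21.45
tool_pos: [0.6053, -0.0969, 0.0319]
tool_rot: [-0.435, 0.434, -0.557, 0.559]
contact_force: [0.4, -0.8, 6.0]
gripper_width: 0.674
t 21.45 pos [ 0.6053 -0.0969  0.0319] jaw -14.2 fingers [ 2.3e-03 -7.0e-04 -1.0e+00] w 57.6 F [ 0.4 -0.8  6. ] q [-0.28  0.22  1.78 -0.    1.14 -0.03]
time: 22.35
tool_pos: [0.6038, -0.0965, 0.1596]
tool_rot: [0.434, -0.435, 0.558, -0.558]
contact_force: [0.5, -0.1, -2.4]
gripper_width: 0.674
t 22.35 pos [ 0.6038 -0.0965  0.1596] jaw -14.2 fingers [-9.e-04  3.e-04 -1.e+00] w 57.6 F [ 0.5 -0.1 -2.4] q [-0.28  0.07  1.71  0.    1.36 -0.03]
d units [-1.453 -3.609 -0.093] turn 4.166 tilt fix (units) [-0.003 -0.009 -0.   ]
scale 4.461538461538462
```

View pics/p10.png

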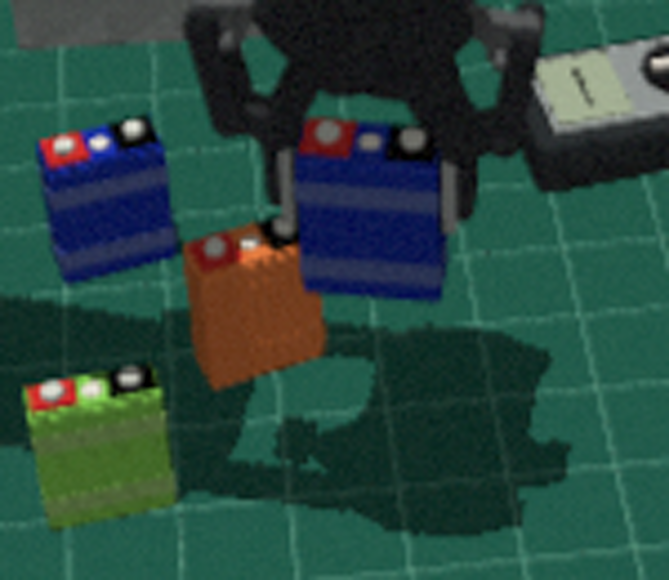

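```bash
python3 -m jog '{"offset":[[-0.1,-0.25,0],[-0.2,-0.5,0],[-0.28,-0.7,0],[-0.3,-0.75,0],[-0.28,-0.7,0],[-0.2,-0.5,0],[-0.1,-0.2,0],[0,0,0],[0,0,0],[0,0,0]],"angular":[[0,0,0.6],[0,0,0.6],[0,0,0.6],[0,0,0.6],[0,0,0.6],[0,0,0.6],[0,0,0.57],[0,0,0],[0,0,0],[0,0,0]],"jaw":[50,50,50,50,50,50,50,50,50,50]}';python3 st.py 0.5311 -0.2769 0.036 10.8
```

```text
time: 23.4
tool_pos: [0.5312, -0.2755, 0.1593]
tool_rot: [0.545, -0.545, 0.451, -0.45]
contact_force: [0.5, -0.2, -2.5]
gripper_width: 0.672
t 23.4 pos [ 0.5312 -0.2755  0.1593] jaw 10.83 fingers [-0.0012  0.0012 -1.    ] w 57.4 F [ 0.5 -0.2 -2.5] q [-0.6   0.05  1.74  0.    1.35 -0.79]
d units [-2.000e-03 -2.700e-02 -2.467e+00] turn -0.005 tilt fix (units) [-0.011 -0.011 -0.   ]
```

```bash
python3 -m jog '{"offset":[[0,-0.02,-0.2],[0,0,-0.4],[0,0,-0.4],[0,0,-0.4],[0,0,-0.3],[0,0,0],[0,0,0]],"angular":[[0,0,0],[0,0,0],[0,0,0],[0,0,0],[0,0,0],[0,0,0],[0,0,0]],"jaw":[50,50,50,50,50,50,50]}'; python3 st.py 0.5311 -0.2769 0.036 10.8; python3 pic.py side p11 180 250 120 140
```

```text
time: 24.1
tool_pos: [0.5313, -0.2773, 0.0752]
tool_rot: [-0.545, 0.545, -0.451, 0.45]
contact_force: [0.4, -0.6, -2.0]
gripper_width: 0.673
t 24.1 pos [ 0.5313 -0.2773  0.0752] jaw 10.84 fingers [-3.e-04  2.e-04 -1.e+00] w 57.5 F [ 0.4 -0.6 -2. ] q [-0.61  0.14  1.8  -0.    1.21 -0.79]
d units [-0.005  0.009 -0.783] turn -0.007 tilt fix (units) [-0.002 -0.003 -0.   ]
scale 4.142857142857143
```

View pics/p11.png

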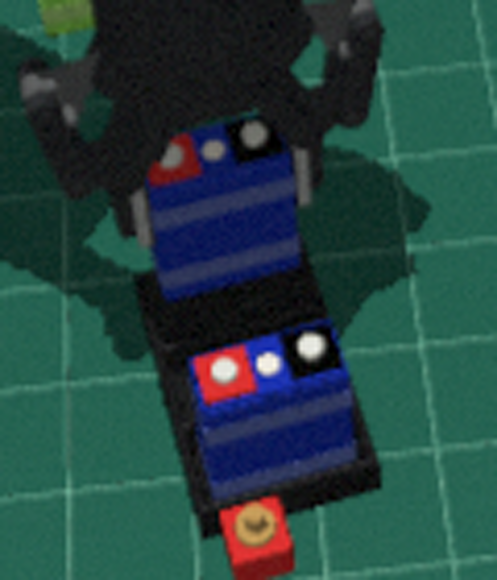

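Cell B is level over the black-post slot (foot at crop (170,298)–(300,265)) with its red pole on the left, away from the black post. I'm lowering it.

```bash
python3 -m jog '{"offset":[[0,0,-0.2],[0,0,-0.2],[0,0,-0.15],[0,0,-0.1],[0,0,-0.06],[0,0,0]],"angular":[[0,0,0],[0,0,0],[0,0,0],[0,0,0],[0,0,0],[0,0,0]],"jaw":[50,50,50,50,50,50]}'; python3 -m jog '{"offset":[[0,0,-0.03],[0,0,-0.02],[0,0,0]],"angular":[[0,0,0],[0,0,0],[0,0,0]],"jaw":[50,50,50]}'; python3 -m jog '{"offset":[[0,0,-0.02],[0,0,0]],"angular":[[0,0,0],[0,0,0]],"jaw":[50,50]}';python3 -m jog '{"offset":[[0,0,-0.02],[0,0,0]],"angular":[[0,0,0],[0,0,0]],"jaw":[50,50]}'
```

```text
time: 24.75
tool_pos: [0.5309, -0.2774, 0.0391]
tool_rot: [-0.545, 0.545, -0.451, 0.45]
contact_force: [-0.7, -1.0, -2.4]
gripper_width: 0.675
time: 25.05
tool_pos: [0.5313, -0.2777, 0.0375]
tool_rot: [0.545, -0.545, 0.451, -0.451]
contact_force: [0.1, -0.5, -2.4]
gripper_width: 0.671
time: 25.25
tool_pos: [0.5312, -0.2776, 0.0363]
tool_rot: [0.545, -0.545, 0.451, -0.451]
contact_force: [-0.8, -0.3, -1.9]
gripper_width: 0.673
time: 25.45
tool_pos: [0.5314, -0.2778, 0.0359]
tool_rot: [-0.545, 0.545, -0.451, 0.451]
contact_force: [-1.7, 1.1, 1.5]
gripper_width: 0.669
```

```bash
python3 -m jog '{"offset":[[0,0,-0.01],[0,0,0],[0,0,0],[0,0,0],[0,0,0],[0,0,0],[0,0,0]],"angular":[[0,0,0],[0,0,0],[0,0,0],[0,0,0],[0,0,0],[0,0,0],[0,0,0]],"jaw":[60,64,70,80,85,85,85]}'; python3 -m jog '{"offset":[[0,0,0.2],[0,0,0.4],[0,0,0.6],[0,0,0.6],[0,0,0.6],[0,0,0.4],[0,0,0]],"angular":[[0,0,0],[0,0,0],[0,0,0],[0,0,0],[0,0,0],[0,0,0],[0,0,0]],"jaw":[85,85,85,85,85,85,85]}';  python3 st.py 0.4857 0.0731 0.115 13.4; python3 pic.py side p12 180 250 120 140
```

```text
time: 26.15
tool_pos: [0.5312, -0.2776, 0.0348]
tool_rot: [0.545, -0.545, 0.451, -0.451]
contact_force: [0.5, 1.5, -0.1]
gripper_width: 0.995
time: 26.85
tool_pos: [0.5334, -0.279, 0.1801]
tool_rot: [0.545, -0.545, 0.448, -0.454]
contact_force: [-0.1, -1.4, 0.1]
gripper_width: 0.996
t 26.85 pos [ 0.5334 -0.279   0.1801] jaw 10.83 fingers [ 0.0072 -0.0049 -1.    ] w 85.0 F [-0.1 -1.4  0.1] q [-0.61  0.03  1.72  0.    1.38 -0.79]
d units [-0.953  7.043 -1.302] turn 0.428 tilt fix (units) [0.047 0.068 0.   ]
scale 4.142857142857143
```

View pics/p12.png

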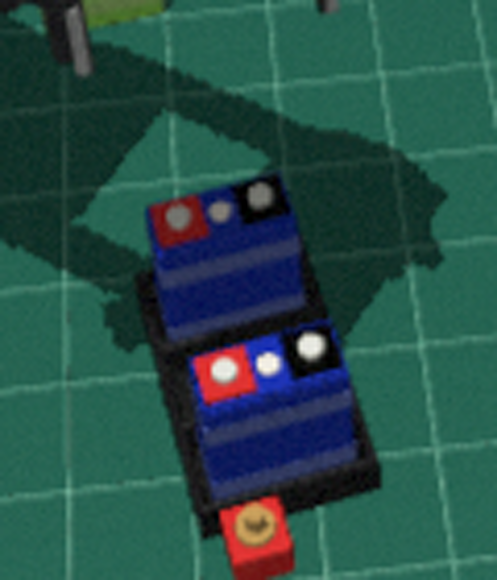

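Cell B is seated in the black-post slot, red pole at (178,215). Last: cell C.

```bash
python3 -m jog '{"offset":[[-0.1,0.78,0],[-0.1,0.78,0],[-0.1,0.78,0],[-0.1,0.78,0],[-0.1,0.78,0],[-0.1,0.78,0],[-0.1,0.78,0],[-0.1,0.78,0],[-0.1,0.78,0],[0,0,-0.5],[0,0,-0.6],[0,0,0]],"angular":[[0,0,0.1],[0,0,0.1],[0,0,0.1],[0,0,0.1],[0,0,0.03],[0,0,0],[0,0,0],[0,0,0],[0,0,0],[0,0,0],[0,0,0],[0,0,0]],"jaw":[85,85,85,85,85,85,85,85,85,85,85,85]}';  python3 st.py 0.4857 0.0731 0.0285 13.4; python3 pic.py side p13 150 120 150 130
```

```text
time: 28.1
tool_pos: [0.4815, 0.0738, 0.1135]
tool_rot: [-0.553, 0.558, -0.441, 0.435]
contact_force: [0.1, -0.7, -1.2]
gripper_width: 0.994
t 28.1 pos [0.4815 0.0738 0.1135] jaw 13.45 fingers [-0.0119 -0.     -0.9999] w 84.9 F [ 0.1 -0.7 -1.2] q [-0.   -0.17  2.03 -0.    1.29 -0.24]
d units [ 0.084 -0.014 -1.7  ] turn -0.009 tilt fix (units) [ 0.    -0.114  0.   ]
scale 4.461538461538462
```

View pics/p13.png

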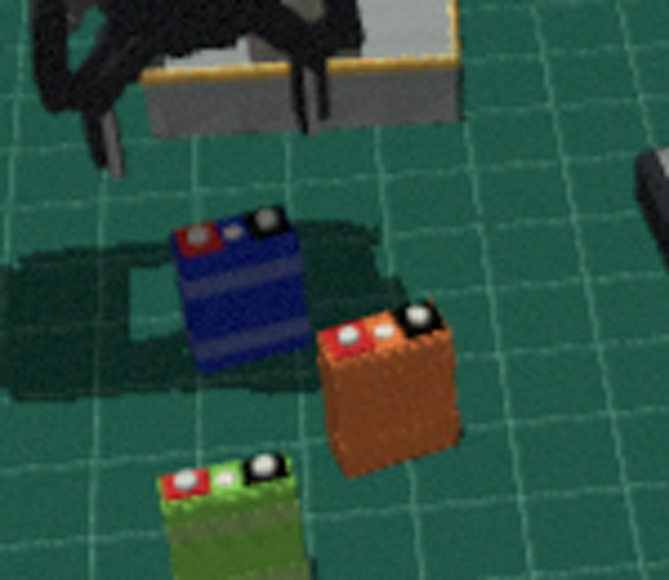

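```bash
python3 -m jog '{"offset":[[0,0,0],[0,0,0]],"angular":[[0,0,0],[0,0,0]],"jaw":[85,85]}';  python3 st.py 0.4857 0.0731 0.0285 13.4
```

```text
time: 28.35
tool_pos: [0.4872, 0.0731, 0.1213]
tool_rot: [0.555, -0.554, 0.438, -0.439]
contact_force: [0.6, 1.3, 1.0]
gripper_width: 0.996
t 28.35 pos [0.4872 0.0731 0.1213] jaw 13.37 fingers [ 0.0023 -0.     -1.    ] w 85.1 F [0.6 1.3 1. ] q [-0.   -0.18  2.02 -0.    1.29 -0.24]
d units [-0.031  0.    -1.856] turn 0.005 tilt fix (units) [0.    0.022 0.   ]
```

```bash
python3 -m jog '{"offset":[[-0.02,0,-0.4],[0,0,-0.4],[0,0,-0.4],[0,0,-0.4],[0,0,-0.22],[0,0,0],[0,0,0]],"angular":[[0,0,0],[0,0,0],[0,0,0],[0,0,0],[0,0,0],[0,0,0],[0,0,0]],"jaw":[85,85,85,85,85,85,85]}'; python3 -m jog '{"offset":[[0,0,0],[0,0,0],[0,0,0],[0,0,0],[0,0,0],[0,0,0],[0,0,0],[0,0,0]],"angular":[[0,0,0],[0,0,0],[0,0,0],[0,0,0],[0,0,0],[0,0,0],[0,0,0],[0,0,0]],"jaw":[50,50,50,50,50,50,50,50]}'; python3 st.py;  python3 -m jog '{"offset":[[0,0,0.1],[0,0,0.3],[0,0,0.4],[0,0,0.5],[0,0,0.6],[0,0,0.6],[0,0,0.4],[0,0,0],[0,0,0]],"angular":[[0,0,0],[0,0,0],[0,0,0],[0,0,0],[0,0,0],[0,0,0],[0,0,0],[0,0,0],[0,0,0]],"jaw":[50,50,50,50,50,50,50,50,50]}'; python3 st.py 0.5382 -0.3142 0.17 -169.2;python3 pic.py side p14 150 80 150 130
```

```text
time: 29.05
tool_pos: [0.4861, 0.0733, 0.0299]
tool_rot: [0.555, -0.555, 0.438, -0.439]
contact_force: [0.3, 0.8, -0.3]
gripper_width: 0.996
time: 29.85
tool_pos: [0.4864, 0.0734, 0.0303]
tool_rot: [0.555, -0.554, 0.438, -0.439]
contact_force: [-1.2, 0.1, 5.7]
gripper_width: 0.669
t 29.85 pos [0.4864 0.0734 0.0303] jaw 13.41 fingers [ 2.4e-03 -1.0e-04 -1.0e+00] w 57.1 F [-1.2  0.1  5.7] q [-0.   -0.05  2.07 -0.    1.11 -0.24]
time: 30.75
tool_pos: [0.4846, 0.0734, 0.1728]
tool_rot: [-0.555, 0.555, -0.439, 0.438]
contact_force: [0.2, -0.1, -2.4]
gripper_width: 0.675
t 30.75 pos [0.4846 0.0734 0.1728] jaw 13.4 fingers [-0.0013  0.     -1.    ] w 57.6 F [ 0.2 -0.1 -2.4] q [-0.   -0.23  1.98  0.    1.4  -0.24]
d units [ 1.073 -7.752 -0.055] turn 29.566 tilt fix (units) [-0.    -0.012 -0.   ]
scale 4.461538461538462
```

View pics/p14.png

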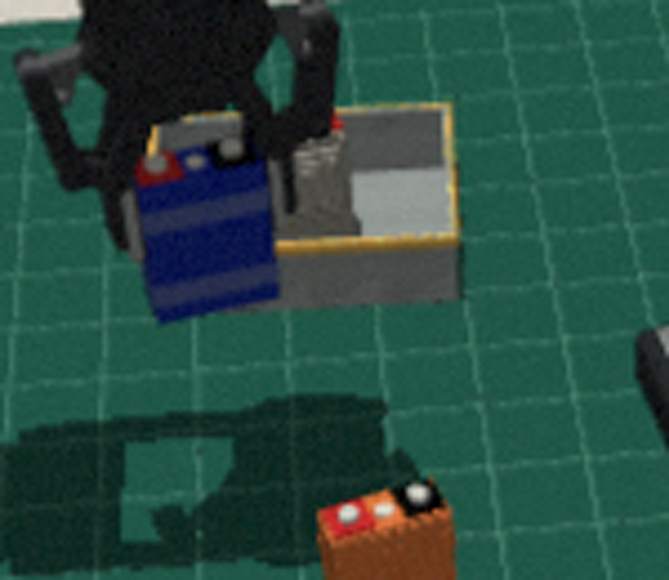

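Cell C is held upright (crop (205,230)). I carry it over while turning −182.6° so its polarity is reversed for the middle slot.

```bash
python3 -m jog '{"offset":[[0.05,-0.3,0],[0.08,-0.55,0],[0.09,-0.7,0],[0.1,-0.75,0],[0.1,-0.75,0],[0.1,-0.75,0],[0.1,-0.75,0],[0.1,-0.75,0],[0.1,-0.75,0],[0.1,-0.75,0],[0.08,-0.6,0],[0.05,-0.3,0]],"angular":[[0,0,-1],[0,0,-1],[0,0,-1],[0,0,-1],[0,0,-1],[0,0,-1],[0,0,-1],[0,0,-1],[0,0,-1],[0,0,-1],[0,0,-1],[0,0,-1]],"jaw":[50,50,50,50,50,50,50,50,50,50,50,50]}'; python3 -m jog '{"offset":[[0,0,0],[0,0,0],[0,0,0],[0,0,0],[0,0,0],[0,0,0],[0,0,0],[0,0,0],[0,0,0],[0,0,0],[0,0,0],[0,0,0]],"angular":[[0,0,-1],[0,0,-1],[0,0,-1],[0,0,-1],[0,0,-1],[0,0,-1],[0,0,-1],[0,0,-1],[0,0,-1],[0,0,-1],[0,0,-1],[0,0,-1]],"jaw":[50,50,50,50,50,50,50,50,50,50,50,50]}'; python3 st.py 0.5382 -0.3142 0.17 -169.2
```

```text
time: 32.0
tool_pos: [0.5364, -0.3134, 0.1705]
tool_rot: [0.188, -0.19, 0.682, -0.68]
contact_force: [-0.2, 0.4, -2.3]
gripper_width: 0.669
time: 33.2
tool_pos: [0.5364, -0.3107, 0.1705]
tool_rot: [-0.248, 0.245, 0.663, -0.662]
contact_force: [-0.1, 0.9, -2.0]
gripper_width: 0.675
t 33.2 pos [ 0.5364 -0.3107  0.1705] jaw -130.84 fingers [-0.0041  0.0031 -1.    ] w 57.6 F [-0.1  0.9 -2. ] q [-0.64  0.09  1.68  0.    1.38  1.64]
d units [ 0.035 -0.071 -0.009] turn -6.393 tilt fix (units) [-0.03  -0.039 -0.   ]
```

```bash
python3 -m jog '{"offset":[[0,0,0],[0,0,0],[0,0,0],[0,0,0],[0,0,0],[0,0,0],[0,0,0],[0,0,0],[0,0,0]],"angular":[[0,0,-1],[0,0,-1],[0,0,-1],[0,0,-1],[0,0,-1],[0,0,-1],[0,0,-0.4],[0,0,0],[0,0,0]],"jaw":[50,50,50,50,50,50,50,50,50]}'; python3 st.py 0.5382 -0.3146 0.0341 -169.2; python3 pic.py top p15 340 190 120 90
python3 - <<'E'
from h import *
# seated cells' pole positions from the side picture before C arrived (p12, crop 180,250 scale 4.1429)
S=cv2.imread('pics/p12_full.png')
for k,c in{'A':((311,346),(224,370)),'B':((260,195),(178,215))}.items():
    q=[ray('side',*cen(S,180+u/4.1429-.4,250+v/4.1429-.4),.083) for u,v in c];d=q[1]-q[0]
    print(k,((q[0]+q[1])/2).round(4),np.linalg.norm(d).round(4),np.degrees(np.arctan2(d[1],d[0])).round(1))
E
```

```text
time: 34.1
tool_pos: [0.5369, -0.311, 0.1717]
tool_rot: [0.451, -0.448, -0.546, 0.546]
contact_force: [-0.9, 0.2, -1.4]
gripper_width: 0.673
t 34.1 pos [ 0.5369 -0.311   0.1717] jaw -168.94 fingers [-0.0027  0.002  -1.    ] w 57.5 F [-0.9  0.2 -1.4] q [-0.64  0.09  1.68 -0.    1.38  2.3 ]
d units [ 0.026 -0.072 -2.751] turn -0.043 tilt fix (units) [-0.019 -0.025 -0.   ]
scale 6.444444444444445
A [ 0.5453 -0.3514  0.083 ] 0.034 -169.1
B [ 0.5315 -0.2779  0.083 ] 0.0339 -170.5
```

View pics/p15.png

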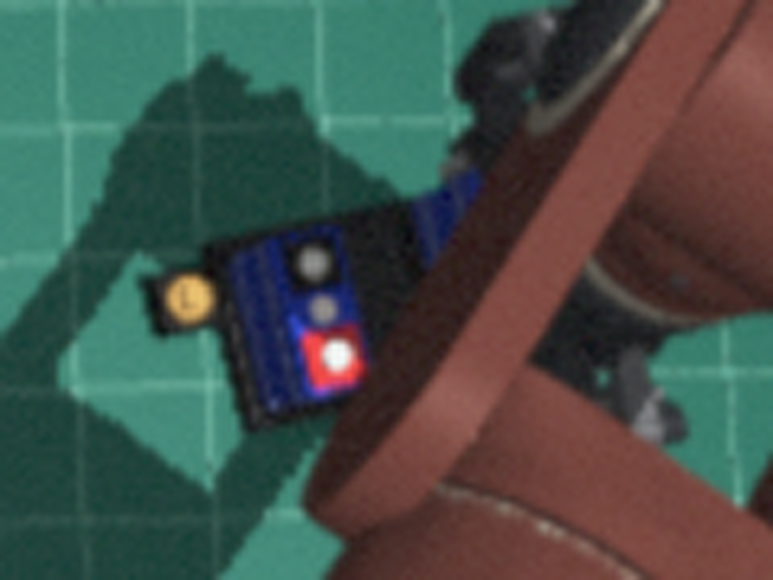

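A and B measure within 1 mm of their slot centres. I lower C into the middle.

```bash
python3 -m jog '{"offset":[[0.02,-0.07,-0.2],[0,0,-0.4],[0,0,-0.4],[0,0,-0.4],[0,0,-0.2],[0,0,0],[0,0,0]],"angular":[[0,0,-0.04],[0,0,0],[0,0,0],[0,0,0],[0,0,0],[0,0,0],[0,0,0]],"jaw":[50,50,50,50,50,50,50]}'; python3 st.py 0.5383 -0.3146 0.0341 -169.2; python3 pic.py side p16 180 250 120 140
```

```text
time: 34.85
tool_pos: [0.539, -0.3154, 0.0941]
tool_rot: [-0.451, 0.451, 0.545, -0.545]
contact_force: [1.0, -0.0, -1.1]
gripper_width: 0.666
t 34.85 pos [ 0.539  -0.3154  0.0941] jaw -169.23 fingers [ 4.e-04 -3.e-04 -1.e+00] w 56.9 F [ 1.  -0.  -1.1] q [-0.65  0.17  1.72  0.    1.25  2.31]
d units [-0.013  0.015 -1.2  ] turn 0.006 tilt fix (units) [0.003 0.004 0.   ]
scale 4.142857142857143
```

View pics/p16.png

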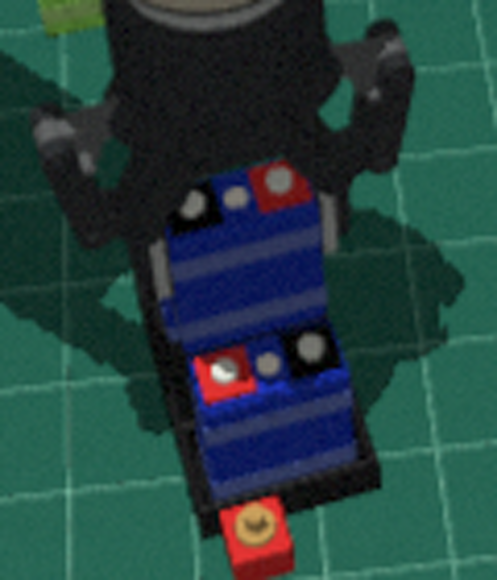

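C is level, with its black pole left (193,203) and red right (278,180), opposite to A. I'm lowering further.

```bash
python3 -m jog '{"offset":[[-0.01,0.015,-0.3],[0,0,-0.3],[0,0,-0.25],[0,0,-0.15],[0,0,-0.1],[0,0,0]],"angular":[[0,0,0],[0,0,0],[0,0,0],[0,0,0],[0,0,0],[0,0,0]],"jaw":[50,50,50,50,50,50]}'; python3 -m jog '{"offset":[[0,0,-0.03],[0,0,-0.02],[0,0,0]],"angular":[[0,0,0],[0,0,0],[0,0,0]],"jaw":[50,50,50]}'; python3 -m jog '{"offset":[[0,0,-0.02],[0,0,0]],"angular":[[0,0,0],[0,0,0]],"jaw":[50,50]}';python3 -m jog '{"offset":[[0,0,-0.02],[0,0,0]],"angular":[[0,0,0],[0,0,0]],"jaw":[50,50]}'
```

```text
time: 35.5
tool_pos: [0.5377, -0.314, 0.0376]
tool_rot: [0.452, -0.45, -0.545, 0.545]
contact_force: [-1.2, 0.4, -2.6]
gripper_width: 0.672
time: 35.8
tool_pos: [0.5385, -0.3146, 0.0368]
tool_rot: [-0.451, 0.451, 0.545, -0.545]
contact_force: [-0.2, -0.5, -1.7]
gripper_width: 0.669
time: 36.0
tool_pos: [0.5383, -0.3144, 0.0354]
tool_rot: [-0.451, 0.451, 0.545, -0.545]
contact_force: [-0.3, -0.3, -2.1]
gripper_width: 0.676
time: 36.2
tool_pos: [0.5383, -0.3144, 0.0343]
tool_rot: [-0.451, 0.451, 0.545, -0.545]
contact_force: [-0.1, 0.4, -2.6]
gripper_width: 0.668
```

```bash
python3 -m jog '{"offset":[[0,0,-0.02],[0,0,0]],"angular":[[0,0,0],[0,0,0]],"jaw":[50,50]}'; python3 -m jog '{"offset":[[0,0,-0.01],[0,0,0]],"angular":[[0,0,0],[0,0,0]],"jaw":[50,50]}'
```

```text
time: 36.4
tool_pos: [0.5384, -0.3145, 0.0343]
tool_rot: [0.451, -0.451, -0.545, 0.545]
contact_force: [-2.3, 2.0, 4.0]
gripper_width: 0.672
time: 36.6
tool_pos: [0.5384, -0.3145, 0.0343]
tool_rot: [0.451, -0.451, -0.545, 0.545]
contact_force: [-3.5, 2.2, 7.3]
gripper_width: 0.672
```

Contact at the expected height (0.0343). Release, rise, and move aside so both cameras can see.

```bash
python3 -m jog '{"offset":[[0,0,0],[0,0,0],[0,0,0],[0,0,0],[0,0,0],[0,0,0],[0,0,0]],"angular":[[0,0,0],[0,0,0],[0,0,0],[0,0,0],[0,0,0],[0,0,0],[0,0,0]],"jaw":[60,64,70,80,85,85,85]}'; python3 -m jog '{"offset":[[0,0,0.2],[0,0,0.4],[0,0,0.6],[0,0,0.6],[0,0,0.6],[0,0,0.6],[0,0,0.4],[-0.4,-0.4,0],[-0.8,-0.6,0],[-0.8,-0.6,0],[-0.8,-0.6,0],[-0.8,-0.6,0]],"angular":[[0,0,0],[0,0,0],[0,0,0],[0,0,0],[0,0,0],[0,0,0],[0,0,0],[0,0,0],[0,0,0],[0,0,0],[0,0,0],[0,0,0]],"jaw":[85,85,85,85,85,85,85,85,85,85,85,85]}'; python3 -m jog '{"offset":[[-0.8,-0.6,0],[-0.6,-0.6,0],[-0.5,-0.6,0],[0,0,0],[0,0,0],[0,0,0]],"angular":[[0,0,0],[0,0,0],[0,0,0],[0,0,0],[0,0,0],[0,0,0]],"jaw":[85,85,85,85,85,85]}';python3 st.py; python3 pic.py side p17; python3 pic.py top p18
```

```text
time: 37.3
tool_pos: [0.5382, -0.3144, 0.0327]
tool_rot: [-0.451, 0.451, 0.545, -0.545]
contact_force: [-0.2, 0.6, 0.3]
gripper_width: 0.995
time: 38.5
tool_pos: [0.3567, -0.4553, 0.2039]
tool_rot: [0.45, -0.451, -0.545, 0.545]
contact_force: [0.8, -0.9, 0.1]
gripper_width: 0.99
time: 39.1
tool_pos: [0.2639, -0.5437, 0.2031]
tool_rot: [-0.451, 0.451, 0.545, -0.545]
contact_force: [-0.5, 0.8, -0.9]
gripper_width: 0.995
t 39.1 pos [ 0.2639 -0.5437  0.2031] jaw -169.19 fingers [ 4.e-04  1.e-04 -1.e+00] w 85.0 F [-0.5  0.8 -0.9] q [-1.24  0.02  1.69  0.    1.43  1.71]
```

View pics/p17.png

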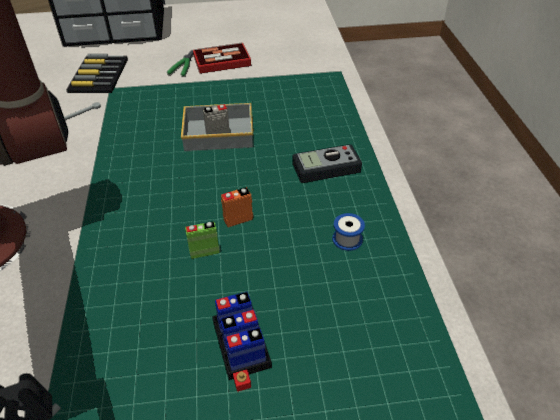

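View pics/p18.png

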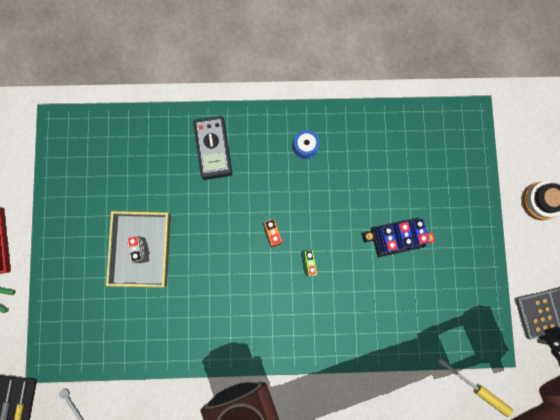

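The three blue cells stand in the tray at top view (389,238), (406,234) and (423,232). The grey cell is in the box at (135,249), and the bystanders have not moved. One triangulated check before handing in.

Run:
```python
from h import *
T=cv2.imread('pics/p18_full.png');S=cv2.imread('pics/p17_full.png')
a=cv2.resize(T[215:260,360:440],None,fx=8,fy=8,interpolation=cv2.INTER_CUBIC)
b=cv2.resize(S[285:395,200:285],None,fx=5,fy=5,interpolation=cv2.INTER_CUBIC);cv2.imwrite('pics/p19.png',a);cv2.imwrite('pics/p20.png',b)
c=np.array([.5382,-.3142]);ps=np.radians(-169.2);R=np.array([[np.cos(ps),np.sin(ps)],[-np.sin(ps),np.cos(ps)]])
for nm,y in(('red slot',.038),('mid',0),('black slot',-.038)):
    out=[]
    for x in(.017,-.017):
        w=c+R.T@np.array([x,y]);p=[*w,.083]
        m=tri(cen(T,*proj('top',p)),cen(S,*proj('side',p)));v=R@(m[:2]-c)
        u=proj('top',p).round().astype(int);patch=T[u[1]-4:u[1]+5,u[0]-4:u[0]+5].reshape(-1,3).astype(int)
        red=(patch[:,2]-patch[:,:2].max(1)>60).sum();out.append((v.round(4),m[2].round(4),'redpix',red))
    print(nm,out)
```

```text
red slot [(array([0.0172, 0.0386]), np.float64(0.084), 'redpix', np.int64(53)), (array([-0.0168,  0.0384]), np.float64(0.084), 'redpix', np.int64(0))]
mid [(array([0.0168, 0.0025]), np.float64(0.0842), 'redpix', np.int64(0)), (array([-0.017 ,  0.0024]), np.float64(0.0839), 'redpix', np.int64(50))]
black slot [(array([ 0.0171, -0.0366]), np.float64(0.0838), 'redpix', np.int64(53)), (array([-0.0168, -0.0367]), np.float64(0.0839), 'redpix', np.int64(0))]
```

View pics/p19.png

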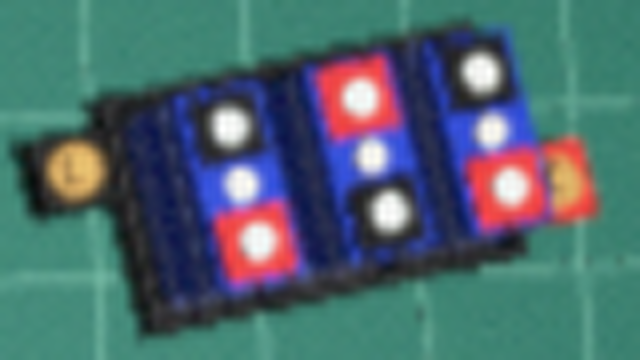

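```bash
python3 -c "
from plant import manip
print(manip.job_done(), manip.state()['time'])"
```

```text
the job is handed in; nothing more can be done
the job is handed in; nothing more can be done
```

The battery pack is rebuilt and handed in at about 39 s on the robot's clock; the hand-in gives no verdict. I first lifted the swollen cell out of the tray and stood it upright in the steel box. Then I set the three blue cells in the three slots, turning the middle one about half a turn so the poles alternate.

**Last checks, from both cameras:**
- **Position:** the pole midpoints sit at y = +38.5, +2.5 and −36.7 mm in the tray frame. The limit is ±10 mm from each slot's centre.
- **Height:** the pole tops measure 84 mm against 83 mm expected, so all three cells are down on the tray floor.
- **Polarity:** a red pole is beside the red post, red and black alternate from cell to cell, and a black pole is beside the black post.
- **Everything else:** by eye, the swollen cell still stands upright in the box, and the green cell, multimeter, solder reel and orange look-alike are where they started. The arm is parked clear, touching nothing.

No check failed. The only small disagreement is the middle cell, which reads about 2.5 mm off its slot's centre though I placed it on centre; that is within the slot's 4 mm play.

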